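# Build the test-sieve stack on the shaker

## Task

Build up the sieve stack on the shaker for a particle-size test, one part at a time from the bottom: the pan into the shaker's collar, the fine sieve on the pan, the medium sieve on that, the coarse sieve on top of the medium one, and last the lid on the coarse sieve. Each part must sit level and fully home in the one beneath before you fetch the next. Leave the dish with the weighed powder, the brush and the beaker where they are.

Things in the scene. Friction and masses are not known exactly. Their poses are not given: they have to be found in the camera images.
- pan: The collecting pan: a deep cup, taller than the sieves, with a plain closed floor and no wire cloth. Steel, round about z, 60 mm outside, 62 mm high, 0.12 kg; origin: centre of underside, z up. Height 0 to 10 mm: tapered skirt (44 to 53 mm diameter) that enters the shaker's collar; 10 to 62 mm: straight wall, open rim 55 mm inside.
- fine_sieve: The fine sieve: its floor is a close wire cloth with openings under 1 mm, looking almost like a grey sheet. Steel, round about z, 60 mm outside, 44 mm high, 0.1 kg; origin: centre of underside, z up. Height 0 to 10 mm: tapered skirt (44 to 53 mm diameter) that enters the rim beneath; 10 to 44 mm: straight wall, open rim 55 mm inside. Nested in the pan, its origin lies 52 mm above the pan's.
- medium_sieve: The medium sieve: its floor is a wire cloth with square openings of about 5 mm, 8 across. Steel, round about z, 60 mm outside, 44 mm high, 0.1 kg; origin: centre of underside, z up. Height 0 to 10 mm: tapered skirt (44 to 53 mm diameter) that enters the rim beneath; 10 to 44 mm: straight wall, open rim 55 mm inside. Nested, its origin lies 34 mm above that of the sieve beneath.
- coarse_sieve: The coarse sieve: floor of thick wires with square openings of about 11 mm, 4 wires each way. Steel, round about z, 60 mm outside, 44 mm high, 0.1 kg; origin: centre of underside, z up. Height 0 to 10 mm: tapered skirt (44 to 53 mm diameter) that enters the rim beneath; 10 to 44 mm: straight wall, open rim 55 mm inside. Nested, its origin lies 34 mm above that of the sieve beneath.
- lid: The lid: a flat steel disc of 60 mm with a black upright knob in its middle. Origin: centre of underside, z up. Height 0 to 10 mm: tapered skirt (44 to 53 mm diameter); 10 to 16 mm: disc; 16 to 46 mm: knob, 22 mm diameter (19 mm in its lowest 4 mm), to take it by. Nested, its origin lies 34 mm above that of the sieve beneath. 0.07 kg.
- shaker: The sieve shaker, fixed on the bench: a low white box 150 x 166 mm and 34 mm high with a round aluminium plate of 112 mm diameter on top (its upper face 43 mm above the bench). Origin: centre of its underside, straight below the middle of the plate; its x points to its back. On the plate stands a steel collar that takes the pan.
- seat (a point): Centre of the shaker's collar, on the plate (43 mm above the bench). The collar is a ring of 60 mm outside and 55 mm inside diameter, standing 9 mm up from the plate. The seated pan stands on the plate inside the collar: its origin then lies at this point.
- weighing_dish: A shallow glass dish with white powder, 95 mm across, 13 mm high, loose on the bench beside the shaker: the weighed sample. Origin: centre of its underside. Leave it alone.
- sieve_brush: A flat brush with a wooden handle, 160 mm long (along its x), 42 mm wide, 20 mm high, loose on the bench on the shaker's other side. Origin: centre of its underside. Leave it alone.
- beaker: A small glass beaker, 54 mm across, 69 mm high, loose on the bench behind the shaker. Origin: centre of its underside. Leave it alone.
Things that resemble listed ones, but are neither listed nor needed, are in the scene too. What is shaped like the medium_sieve but blue or green is not meant.

How it is judged:
On the way, in this order (a step that is already met when the one before it is completed fails the run):
1. the pan is seated in the shaker's collar (horizontal distance between pan and seat below 0.005 m and z of pan in the frame of seat below 0.003 m and angle between pan's own z axis and vertical below 0.05 rad and contact force between the fingers and pan below 0.5 N), for 0.2 s.
2. the fine sieve is seated in the pan (horizontal distance between fine_sieve and pan below 0.004 m and z of fine_sieve in the frame of pan between 0.05 and 0.054 m and angle between fine_sieve's own z axis and vertical below 0.05 rad and contact force between the fingers and fine_sieve below 0.5 N), for 0.2 s.
3. the medium sieve is seated in the fine sieve (horizontal distance between medium_sieve and fine_sieve below 0.004 m and z of medium_sieve in the frame of fine_sieve between 0.032 and 0.036 m and angle between medium_sieve's own z axis and vertical below 0.05 rad and contact force between the fingers and medium_sieve below 0.5 N), for 0.2 s.
4. the coarse sieve is seated in the medium sieve (horizontal distance between coarse_sieve and medium_sieve below 0.004 m and z of coarse_sieve in the frame of medium_sieve between 0.032 and 0.036 m and angle between coarse_sieve's own z axis and vertical below 0.05 rad and contact force between the fingers and coarse_sieve below 0.5 N), for 0.2 s.
5. the lid is seated in the coarse sieve (horizontal distance between lid and coarse_sieve below 0.004 m and z of lid in the frame of coarse_sieve between 0.032 and 0.036 m and angle between lid's own z axis and vertical below 0.05 rad and contact force between the fingers and lid below 0.5 N), for 0.2 s.
At the end, for the whole second after the job is handed in: Pan in the collar (5 mm of centre, 3 mm of plate); on it in order fine, medium, coarse sieve, lid, each within 4 mm of the axis of the part beneath, within 2 mm of fully home, level within 0.05 rad; all at rest (under 0.02 m/s) (horizontal distance between pan and seat below 0.005 m and z of pan in the frame of seat below 0.003 m and angle between each of pan, fine_sieve, medium_sieve, coarse_sieve, lid's own z axis and vertical below 0.05 rad and horizontal distance between fine_sieve and pan below 0.004 m and z of fine_sieve in the frame of pan between 0.05 and 0.054 m and horizontal distance between medium_sieve and fine_sieve below 0.004 m and z of medium_sieve in the frame of fine_sieve between 0.032 and 0.036 m and horizontal distance between coarse_sieve and medium_sieve below 0.004 m and z of coarse_sieve in the frame of medium_sieve between 0.032 and 0.036 m and horizontal distance between lid and coarse_sieve below 0.004 m and z of lid in the frame of coarse_sieve between 0.032 and 0.036 m and linear speed of each of pan, fine_sieve, medium_sieve, coarse_sieve, lid below 0.02 m/s); the robot touches nothing.
It fails at once if the dish with the sample is pushed away by more than 25 mm (distance of weighing_dish from where it was at the start of the episode above 0.025 m).
It fails at once if the brush is pushed away by more than 25 mm (distance of sieve_brush from where it was at the start of the episode above 0.025 m).
It fails at once if the beaker is pushed away by more than 25 mm (distance of beaker from where it was at the start of the episode above 0.025 m).
It fails at once if the dish with the sample is tipped (angle between weighing_dish's own z axis and vertical above 0.4 rad).
It fails at once if the beaker is tipped (angle between beaker's own z axis and vertical above 0.4 rad).
It also fails if it takes over 115 s, if anything falls off the work surface, if the arm or the gripper's body presses on something with over 40 N, if the wrist force passes 120 N, or if a joint passes its speed limit or range.

## Robot

A 6-joint arm with a two-finger parallel gripper is mounted at the origin on a cart in front of the work surface, level with it; the furniture and walls round the work are solid. World frame = base frame: x ahead of the robot, y to its left, z up, the work surface at z = 0. Lengths are in m, angles in rad, forces in N, time in s.
With the tool pointing down it reaches from about 0.25 to 0.725 m from the base axis. Payload 4 kg.
Tool frame: the origin (TCP) lies on the centre line of the jaws, within the pads' length; the fingertips stand 25 mm ahead of it and the grasp point (between the pads) lies 6 mm ahead of it; z points along the fingers, x is the direction in which the jaws open and shut, and the axes are right-handed (so a half turn about z gives the same grasp; the last joint's range is limited). The gripper opens to 85 mm and grips with 20 to 120 N. Pads are 22 mm wide; open, the fingers measure 114 mm over their backs; the gripper's body (76 mm by 85 mm) begins 54 mm behind the grasp point. The pads swing forward as they close: fully open they stand 13 mm farther back than shut.
Start: joints at [-1.319, 0.241, 0.005, 1.335, 0, 1.571], TCP at [0.125, -0.484, 0.256] pointing down, gripper open.
Joint ranges: [-2.72, 2.72], [-1.05, 1.87], [-1.09, 1.28], [-1.99, 2.15], [-1.42, 1.44], [-3.14, 3.14]. Speed limits (rad/s): [2.79, 2.79, 3.14, 3.14, 3.14, 3.14].

## Interface

Orientations are given as a unit quaternion [x, y, z, w].
In Python, from workcell import bot, imaging, order gives the robot as it stands.
- The arm moves only by the tool carry_out, never from a script. Its argument "moves" is a list of rows, each a list of 5 numbers: the shift along the tool's x, y, z scaled (see below), then the turn about the tool's z scaled (see below), then the opening, from -1 (shut) to 1 (fully open). In form: [[tx, ty, tz, roll, hand], ...]. A call has 1 to 20 rows; each row is the pose to reach, as a shift and turn from the pose commanded when the call began, along the tool's axes at that moment; what a row does not reach only later rows make up. The controller multiplies each number of a shift by 0.1 m and each number of a turn by 90 degrees. A row lasts 1/10 s, in which the tool goes at most 50 mm and 8.59 degrees, less where a joint would pass 70% of its speed; a pose out of reach is approached as far as the arm can. A call with a number of a shift or a turn outside -1 to 1 is refused whole. A call with a gripper value outside its range is refused whole. The fingers move at their own pace and stop on an object; the grip force is fixed at half the most. Time passes only in rows, so rows that repeat a pose let the fingers close. It gives the time, the measured TCP pose, the force and the opening at its end, in the units of the state.
- bot.get_obs(): the state, without advancing time (a new reading comes with each control period).
- imaging.camera(name): name is "scene" or "top"; returns the picture (400x640x3 uint8, red, green, blue); there is no depth.
- imaging.camera_model(name): a dict with "fovy" (degrees; the focal length in pixels is half the picture's height over the tangent of half this angle, whatever the lens; pixels are square), "cx", "cy" (the principal point, pixels), "eye" and "rotation" of the camera in the world. Camera axes: x right, y up, looking along -z (the intrinsics and any distortion apply to the point x, -y, -z); pixel columns grow to the right and rows downward; lengths in m; the calibration is good to about 2 mm. A picture is of the moment at which its call begins. camera_model takes no time and is no camera call.
- order.job_done(): hands the job in, once; it reports no verdict.
The state is a dict: "clock": time; "joint_pos": joint angles; "joint_vel": joint speeds; "tau": joint torques, N m; "eef_pos": TCP position; "tool_rot": TCP orientation; "ft_force": force on the tool from outside, world axes, zero at the start; "ft_torque": the same for the moment, N m; "grip_width": finger opening in m.
Only numpy, scipy, OpenCV 4.12 (cv2) and the standard library are available. Lean on these libraries where they do the work, as an engineer would, in place of code of your own. Each camera call takes 0.05 s, during which the arm holds its last target.

## Working session

There is one attempt and no reset: what is moved stays moved. The work goes in short steps, Python scripts to look and compute and a tool call to move; the robot and the scene stay as the last step left them, time stands still between calls to the robot, and variables do not carry over. Pictures are saved under pics/ and viewed, and the job is handed in when it is done.

Besides the shell and the picture viewer there is one more tool, called after "Emit:" as name(argument=value, ...), one argument or row to a line, values as JSON. carry_out: Moves the arm, as the interface text tells. Its arguments: {"type":"object","properties":{"moves":{"type":"array","items":{"type":"array","items":{"type":"number","minimum":-1,"maximum":1}}}},"required":["moves"]}

```bash
ls; mkdir -p pics
python3 - <<'E'
from workcell import bot, imaging, order
import cv2
o=bot.get_obs()
for k in o: print(k,o[k])
for n in ("scene","top"):
    print(n,imaging.camera_model(n))
    cv2.imwrite(f"pics/{n}0.png",cv2.cvtColor(imaging.camera(n),cv2.COLOR_RGB2BGR))
E
```

```text
pics
clock 0.0
joint_pos [-1.31895317e+00  2.41427282e-01  3.71993130e-03  1.33521063e+00
 -1.91665451e-05  1.57078012e+00]
joint_vel [-0.00054678  0.00103645  0.00013153 -0.0002971  -0.00010133 -0.00144359]
tau [ 1.09901550e-03 -3.72320402e+01  2.52407420e+01  1.70290272e-02
 -5.29603403e-05 -3.20440549e-06]
eef_pos [ 0.12444351 -0.48366124  0.25540413]
tool_rot [ 7.90317564e-01 -6.12696518e-01 -8.44251281e-04 -6.42404756e-04]
ft_force [0.27300104 0.32868352 0.54574754]
ft_torque [-0.00820548  0.05968166  0.01625338]
grip_width 0.08545292324048893
scene {'fovy': 49.9324769529991, 'cx': 315.82370935024636, 'cy': 201.71622233595917, 'eye': array([0.02675091, 0.74999767, 0.84770782]), 'rotation': array([-0.12690035,  0.3968777 ,  0.87199032, -0.25693828])}
top {'fovy': 51.29062951611403, 'cx': 316.70682520690934, 'cy': 195.9393322784223, 'eye': array([ 0.36793438, -0.00590799,  1.20459072]), 'rotation': array([-0.05735231,  0.03761658,  0.71359395, -0.69719393])}
```

View pics/scene0.png

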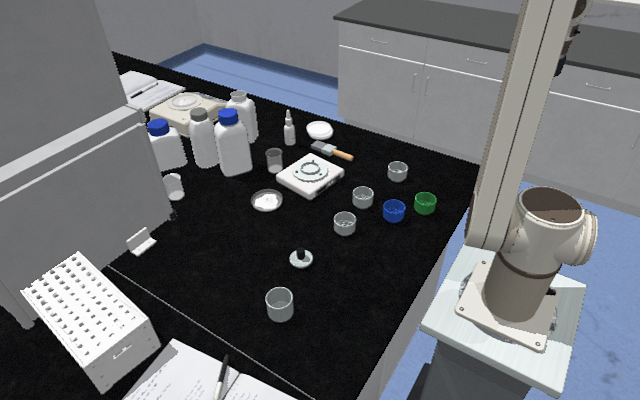

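View pics/top0.png

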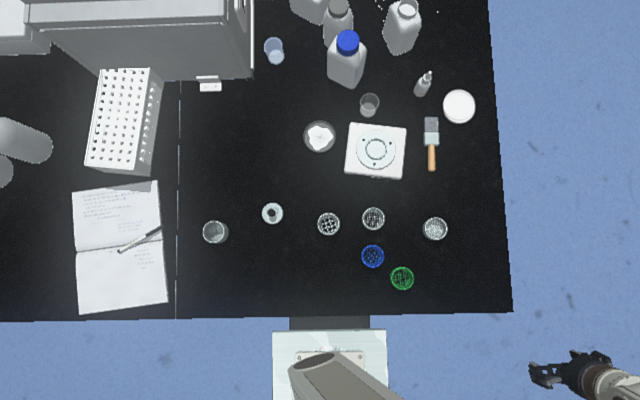

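```bash
cat > h.py <<'E'
import numpy as np, cv2
from scipy.spatial.transform import Rotation as R
from workcell import bot, imaging, order
def f_of(m): return 200/np.tan(np.radians(m['fovy']/2))
def ray(n,u,v):
    m=imaging.camera_model(n); f=f_of(m)
    d=np.array([(u-m['cx'])/f,-(v-m['cy'])/f,-1.0])
    return np.array(m['eye']),R.from_quat(m['rotation']).apply(d)
def onz(n,u,v,z):
    e,d=ray(n,u,v); return e+d*(z-e[2])/d[2]
def proj(n,p):
    m=imaging.camera_model(n); f=f_of(m)
    q=R.from_quat(m['rotation']).inv().apply(np.array(p)-m['eye'])
    return m['cx']+f*q[...,0]/-q[...,2], m['cy']-f*q[...,1]/-q[...,2]
def snap(n,name):
    im=cv2.cvtColor(imaging.camera(n),cv2.COLOR_RGB2BGR); cv2.imwrite(f'pics/{name}.png',im); return im
def crop(im,x0,y0,x1,y1,s,name): cv2.imwrite(f'pics/{name}.png',cv2.resize(im[y0:y1,x0:x1],None,fx=s,fy=s,interpolation=cv2.INTER_CUBIC))
E
python3 - <<'E'
from h import *
im=cv2.imread('pics/top0.png'); crop(im,190,190,460,300,2.9,'c1'); crop(im,290,80,450,190,5,'c2')
for n,u,v in [('pan',215,232),('lid',272,213),('a',328,224),('b',373,218),('c',435,229),('plate',377,150)]:
    print(n,onz('top',u,v,.04))
for n,u,v in [('pan',280,304),('lid',301,258),('a',345,223),('b',363,197),('c',397,171),('plate',310,171)]:
    print(n,onz('scene',u,v,.04))
E
```

```text
pan [0.43083208 0.31296485 0.04      ]
lid [0.48054907 0.15191379 0.04      ]
a [ 0.44592591 -0.00488453  0.04      ]
b [ 0.45974836 -0.13081573  0.04      ]
c [ 0.42520156 -0.30064821  0.04      ]
plate [ 0.65367775 -0.14981294  0.04      ]
pan [0.42712419 0.31343733 0.04      ]
lid [0.46595214 0.17432072 0.04      ]
a [0.43708116 0.00613563 0.04      ]
b [ 0.44823061 -0.11634247  0.04      ]
c [ 0.41881226 -0.28354989  0.04      ]
plate [ 0.64959908 -0.13958561  0.04      ]
```

View pics/c1.png

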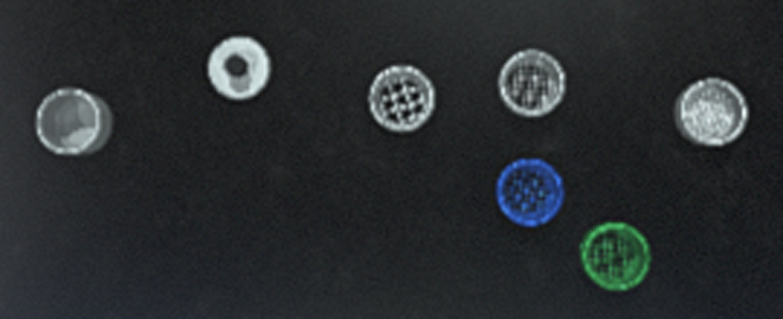

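View pics/c2.png

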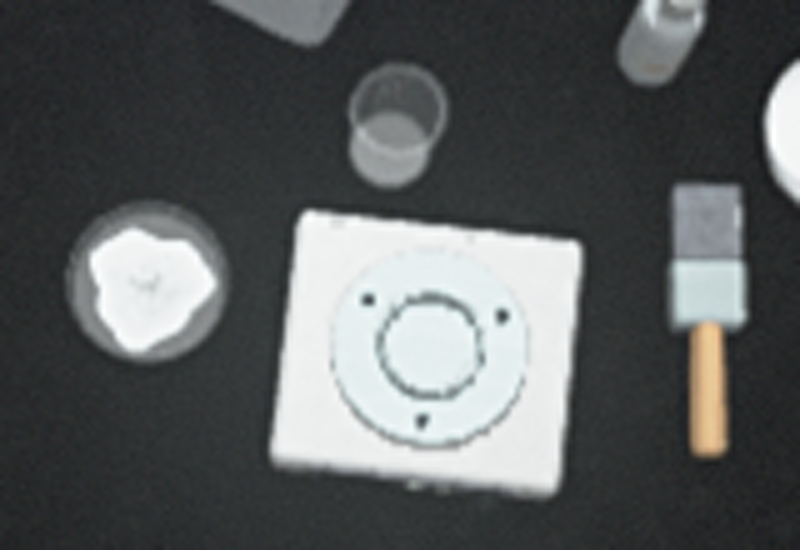

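```bash
cat > m.py <<'E'
from h import *
c={'pan':[(215,232),(280,304)],'lid':[(272,213),(301,258)],'coarse':[(328,224),(345,223)],'medium':[(373,218),(363,197)],'fine':[(435,229),(397,171)],'blue':[(372,256),(394,211)],'green':[(402,278),(425,203)]}
def meas(n,u,v,im,r=26,th=60):
    x0,y0=u-r,v-r; k=4
    g=cv2.resize(im[y0:v+r,x0:u+r].max(axis=2),None,fx=k,fy=k,interpolation=cv2.INTER_LINEAR)
    _,b=cv2.threshold(g,th,255,cv2.THRESH_BINARY)
    cs,_=cv2.findContours(b,cv2.RETR_EXTERNAL,cv2.CHAIN_APPROX_NONE)
    h=cv2.convexHull(max(cs,key=cv2.contourArea)); M=cv2.moments(h); 
    x,y,w,hh=cv2.boundingRect(h)
    cx,cy=M['m10']/M['m00'],M['m01']/M['m00']
    t=lambda a,o:(a+.5)/k-.5+o
    return t(cx,x0),t(cy,y0),w/k,hh/k
def tri(a,b):
    e1,d1=ray('top',*a);e2,d2=ray('scene',*b)
    A=np.stack([d1,-d2],1);s=np.linalg.lstsq(A,e2-e1,rcond=None)[0]
    p,q=e1+d1*s[0],e2+d2*s[1]; return (p+q)/2,np.linalg.norm(p-q)
E
python3 - <<'E'
from m import *
t=cv2.imread('pics/top0.png');s=cv2.imread('pics/scene0.png')
for n,((a,b),(e,f)) in c.items():
    for th in (60,90):
        A=meas('top',a,b,t,17 if n!='pan' else 22,th);B=meas('scene',e,f,s,20,th)
        p,d=tri(A[:2],B[:2]); z=.036 if n=='pan' else .027
        print(n,th,np.round(A,1),np.round(B,1),'tri',np.round(p,4),'gap%.4f'%d,'topz',np.round(onz('top',*A[:2],z)[:2],4),'scz',np.round(onz('scene',*B[:2],z)[:2],4))
crop(s,260,140,440,340,3,'c3')
E
```

```text
pan 60 [214.6 231.6  27.   23.8] [279.2 303.6  28.8  35.8] tri [0.4308 0.3136 0.0394] gap0.0026 topz [0.4321 0.3153] scz [0.4313 0.3113]
pan 90 [214.1 231.5  25.   22.5] [279.2 303.4  28.   35.2] tri [0.4307 0.3143 0.0411] gap0.0032 topz [0.4324 0.3165] scz [0.4317 0.311 ]
lid 60 [272.  212.9  22.5  22.5] [300.7 258.2  24.2  18.5] tri [0.4827 0.1553 0.0114] gap0.0018 topz [0.482  0.1536] scz [0.4734 0.166 ]
lid 90 [272.  212.9  21.5  21.8] [300.7 258.1  23.8  18.2] tri [0.4827 0.1553 0.0117] gap0.0019 topz [0.4821 0.1537] scz [0.4735 0.1658]
coarse 60 [328.  223.4  23.5  23.8] [344.4 222.7  23.2  25. ] tri [ 0.4472 -0.0056  0.0267] gap0.0028 topz [ 0.4485 -0.005 ] scz [ 0.4458 -0.0059]
coarse 90 [328.  223.4  23.   22.8] [344.3 222.5  22.5  24. ] tri [ 0.4473 -0.0055  0.0274] gap0.0025 topz [ 0.4485 -0.005 ] scz [ 0.4464 -0.0064]
medium 60 [372.9 218.1  23.8  24. ] [362.4 196.6  22.   23.2] tri [ 0.4596 -0.1327  0.025 ] gap0.0022 topz [ 0.4604 -0.132 ] scz [ 0.4575 -0.131 ]
medium 90 [373.  218.2  23.2  23.2] [362.4 196.3  21.2  22.2] tri [ 0.4595 -0.1326  0.026 ] gap0.0021 topz [ 0.
[... 205 characters left out ...]
  23.2] [397.1 170.5  20.   20.8] tri [ 0.4277 -0.3055  0.0247] gap0.0012 topz [ 0.4281 -0.3047] scz [ 0.426  -0.3029]
blue 60 [372.3 255.7  24.2  24.2] [393.4 210.2  23.8  24.2] tri [ 0.355  -0.1265  0.0255] gap0.0010 topz [ 0.3554 -0.1261] scz [ 0.3539 -0.1251]
blue 90 [372.3 255.8  23.5  23.5] [393.4 210.   23.   23.5] tri [ 0.3549 -0.1262  0.0263] gap0.0009 topz [ 0.3553 -0.126 ] scz [ 0.3542 -0.1256]
green 60 [401.8 277.8  25.   24.2] [424.6 202.4  23.2  23. ] tri [ 0.2931 -0.2053  0.0255] gap0.0004 topz [ 0.2934 -0.2049] scz [ 0.2924 -0.2037]
green 90 [401.8 277.8  23.8  23.2] [423.9 200.6  22.   19.8] tri [ 0.2946 -0.2036  0.033 ] gap0.0017 topz [ 0.2934 -0.2049] scz [ 0.2973 -0.2102]
```

View pics/c3.png

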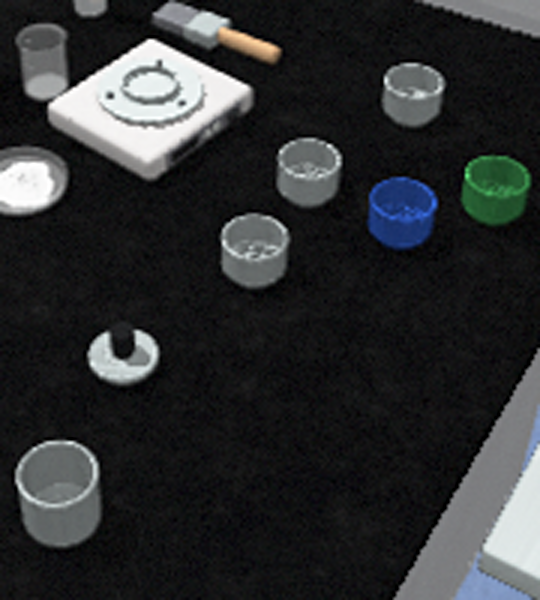

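Run:
```python
from m import *
t=cv2.imread('pics/top0.png');s=cv2.imread('pics/scene0.png')
crop(t,340,115,415,185,10,'c4');crop(s,275,150,350,200,10,'c5')
```

```text
(no output)
```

View pics/c4.png

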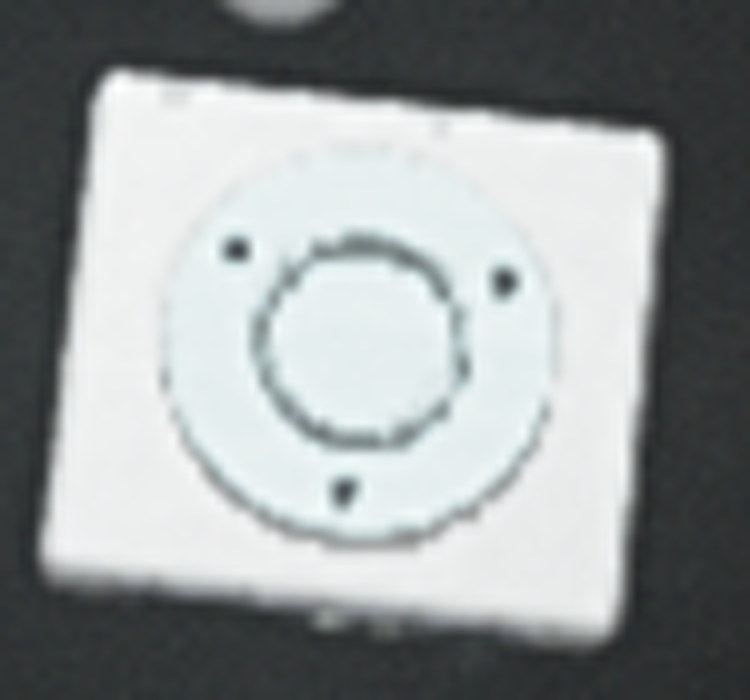

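View pics/c5.png

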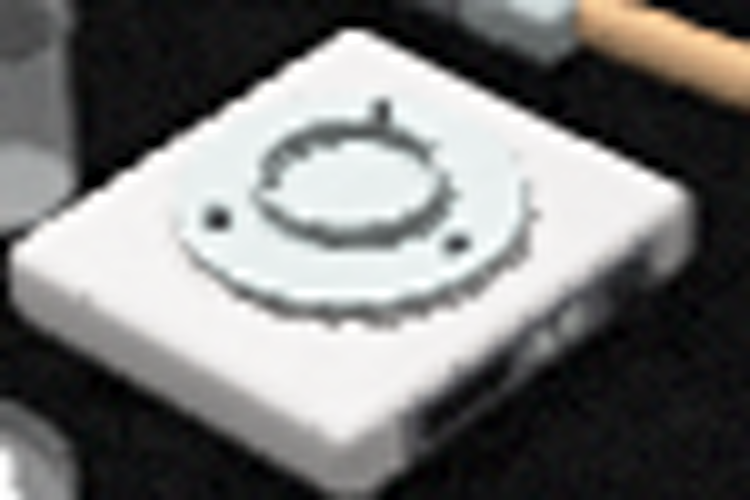

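Emit:
carry_out(
  moves=[
    [-0.38, -0.5, 0, -0.4, 1],
    [-0.75, -1, 0, -0.84, 1],
    [-0.75, -1, 0, -0.84, 1],
    [-0.75, -1, 0, -0.84, 1],
    [-0.75, -1, 0, -0.84, 1],
    [-0.75, -1, 0, -0.84, 1],
    [-0.75, -1, 0, -0.84, 1],
    [-0.75, -1, 0, -0.84, 1],
    [-0.75, -1, 0, -0.84, 1],
    [-0.75, -1, 0, -0.84, 1],
    [-0.75, -1, 0, -0.84, 1],
  ],
)

```text
clock: 1.2
eef_pos: [0.2026, -0.3865, 0.256]
tool_rot: [1.0, -0.001, -0.0, -0.0]
ft_force: [0.8, 0.5, -0.3]
grip_width: 0.0854
```

Run:
```python
from m import *
print(onz('top',375.5,148.7,.0475),onz('scene',309.85,167.85,.0475),tri((375.5,148.7),(309.85,167.85)))
print(onz('top',375.45,148.7,.043),onz('scene',309.85,169,.043))
t=cv2.imread('pics/top0.png')
# hole/ring fit
k=6
g=cv2.resize(cv2.cvtColor(t[115:185,340:415],cv2.COLOR_BGR2GRAY),None,fx=k,fy=k,interpolation=cv2.INTER_CUBIC)
for r in ((9.5,11.8),(19,21.5)):
    c=cv2.HoughCircles(g,cv2.HOUGH_GRADIENT,1,50,param1=120,param2=12,minRadius=int(r[0]*k),maxRadius=int(r[1]*k))
    if c is not None:
        q=c[0][0]/k; print(q, onz('top',q[0]+340-.42,q[1]+115-.42,.0475))
```

```text
[ 0.65573138 -0.14480435  0.0475    ] [ 0.65343514 -0.14480549  0.0475    ] (array([ 0.65500416, -0.14533863,  0.04676727]), np.float64(0.001998644696400682))
[ 0.65685471 -0.1452028   0.043     ] [ 0.65355318 -0.14476777  0.043     ]
[35.916668 34.416668 10.599999] [ 0.65487038 -0.14476036  0.0475    ]
[36.083332 33.416668 19.75    ] [ 0.6577606  -0.14534754  0.0475    ]
```

Emit:
carry_out(
  moves=[
    [0.5, -0.5, 0, 0, 1],
    [1, -1, 0, 0, 1],
    [1, -1, 0, 0, 1],
  ],
)

```text
clock: 1.5
eef_pos: [0.3035, -0.2854, 0.2563]
tool_rot: [1.0, -0.001, 0.0, -0.0]
ft_force: [0.9, -0.7, 0.3]
grip_width: 0.0852
```

Emit:
carry_out(
  moves=[
    [0.5, -0.5, 0, 0, 1],
    [1, -1, 0, 0, 1],
    [1, -1, 0, 0, 1],
  ],
)

```text
clock: 1.8
eef_pos: [0.404, -0.1847, 0.2564]
tool_rot: [1.0, -0.0, 0.0, 0.0]
ft_force: [0.1, -0.5, 0.2]
grip_width: 0.0853
```

Emit:
carry_out(
  moves=[
    [0.15, -0.5, 0, 0, 1],
    [0.29, -1, 0, 0, 1],
    [0.29, -1, 0, 0, 1],
  ],
)

```text
clock: 2.1
eef_pos: [0.4326, -0.0819, 0.2561]
tool_rot: [1.0, 0.003, -0.0, -0.001]
ft_force: [-0.1, -1.2, 0.3]
grip_width: 0.0856
```

Emit:
carry_out(
  moves=[
    [0, -0.5, 0, 0, 1],
    [0, -1, 0, 0, 1],
    [0, -1, 0, 0, 1],
  ],
)

```text
clock: 2.4
eef_pos: [0.4312, 0.0178, 0.2562]
tool_rot: [1.0, 0.004, -0.0, -0.001]
ft_force: [0.9, -0.7, -0.1]
grip_width: 0.0853
```

Emit:
carry_out(
  moves=[
    [0, -0.5, 0, 0, 1],
    [0, -1, 0, 0, 1],
    [0, -1, 0, 0, 1],
  ],
)

```text
clock: 2.7
eef_pos: [0.4316, 0.117, 0.2562]
tool_rot: [1.0, 0.003, 0.0, -0.001]
ft_force: [-0.2, -0.5, 0.3]
grip_width: 0.0854
```

Emit:
carry_out(
  moves=[
    [0, -0.5, 0, 0, 1],
    [0, -1, 0, 0, 1],
    [0, -1, 0, 0, 1],
  ],
)

```text
clock: 3.0
eef_pos: [0.432, 0.2166, 0.256]
tool_rot: [1.0, 0.002, 0.0, -0.001]
ft_force: [0.6, -1.5, 0.1]
grip_width: 0.0855
```

Emit:
carry_out(
  moves=[
    [0, -0.5, 0.5, 0, 1],
    [0, -1, 0.8, 0, 1],
    [0, -1, 0.8, 0, 1],
    [0, -1, 0.8, 0, 1],
  ],
)

```text
clock: 3.4
eef_pos: [0.4307, 0.3131, 0.173]
tool_rot: [1.0, 0.001, -0.002, 0.002]
ft_force: [-0.1, -0.9, -0.5]
grip_width: 0.0855
```

Emit:
carry_out(
  moves=[
    [0, 0, 0.5, 0, 1],
    [0, 0, 0.8, 0, 1],
    [0, 0, 0.8, 0, 1],
    [0, 0, 0.8, 0, 1],
  ],
)

```text
clock: 3.8
eef_pos: [0.4322, 0.3119, 0.0971]
tool_rot: [1.0, -0.001, -0.0, 0.0]
ft_force: [0.1, 0.4, -0.4]
grip_width: 0.0854
```

Run:
```python
from m import *
t=snap('top','t1');s=snap('scene','s1')
crop(t,180,190,260,270,5,'d1');crop(s,230,220,340,340,4,'d2')
cv2.imwrite('pics/d.png',np.hstack([cv2.resize(cv2.imread('pics/d1.png'),(400,400)),cv2.resize(cv2.imread('pics/d2.png'),(400,400))]))
print(bot.get_obs()['eef_pos'])
```

```text
[0.43336199 0.31345637 0.09877837]
```

View pics/d.png

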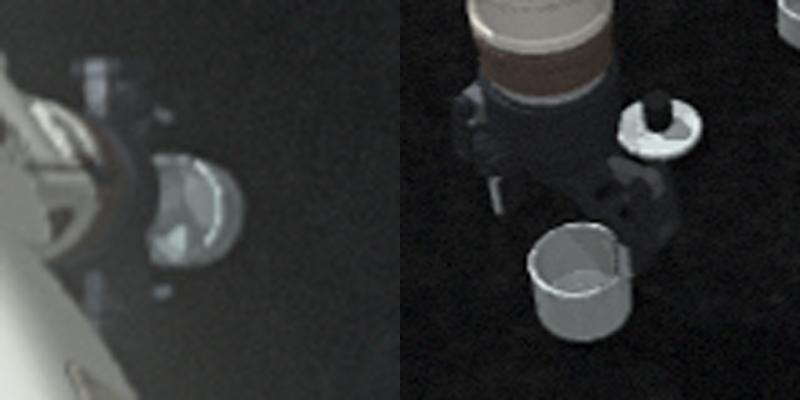

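Emit:
carry_out(
  moves=[
    [0, 0, 0.15, 0, 1],
    [0, 0, 0.3, 0, 1],
    [0, 0, 0.46, 0, 1],
    [0, 0, 0.46, 0, 1],
    [0, 0, 0.46, 0, -1],
    [0, 0, 0.46, 0, -1],
    [0, 0, 0.46, 0, -1],
    [0, 0, 0.46, 0, -1],
    [0, 0, 0.46, 0, -1],
    [0, 0, 0.46, 0, -1],
    [0, 0, 0.46, 0, -1],
    [0, 0, 0.46, 0, -1],
  ],
)

```text
clock: 5.1
eef_pos: [0.4328, 0.3144, 0.0527]
tool_rot: [1.0, 0.0, 0.002, -0.001]
ft_force: [-0.2, -0.8, 5.6]
grip_width: 0.0586
```

Emit:
carry_out(
  moves=[
    [0, 0, -0.3, 0, -1],
    [0, 0, -0.7, 0, -1],
    [0, 0, -1, 0, -1],
    [0, 0, -1, 0, -1],
  ],
)

```text
clock: 5.5
eef_pos: [0.4344, 0.3156, 0.1561]
tool_rot: [1.0, 0.0, 0.005, -0.003]
ft_force: [0.5, -0.2, -1.4]
grip_width: 0.0582
```

Run:
```python
from m import *
t=snap('top','t2');s=snap('scene','s2')
o=bot.get_obs();print(o['eef_pos'],o['grip_width'],o['ft_force'])
u,v=map(int,proj('scene',o['eef_pos']))
crop(s,u-50,v-50,u+50,v+50,6,'d3')
```

```text
[0.43188679 0.31376357 0.15145075] 0.05799808820842339 [-0.37167792 -1.06982533 -1.56496716]
```

View pics/d3.png

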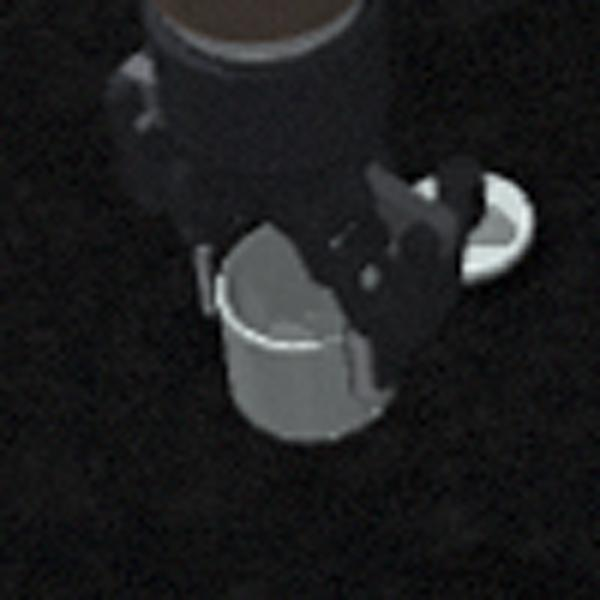

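Emit:
carry_out(
  moves=[
    [0.2, 0.4, 0, 0, -1],
    [0.4, 0.8, 0, 0, -1],
    [0.5, 1, 0, 0, -1],
  ],
)

```text
clock: 5.9
eef_pos: [0.4811, 0.2105, 0.1484]
tool_rot: [1.0, -0.001, -0.002, 0.001]
ft_force: [-0.6, 0.2, -0.4]
grip_width: 0.0585
```

Emit:
carry_out(
  moves=[
    [0.2, 0.4, 0, 0, -1],
    [0.4, 0.8, 0, 0, -1],
    [0.5, 1, 0, 0, -1],
  ],
)

```text
clock: 6.2
eef_pos: [0.5314, 0.1102, 0.1483]
tool_rot: [1.0, -0.001, -0.001, 0.001]
ft_force: [-0.1, 0.3, -1.4]
grip_width: 0.0584
```

Emit:
carry_out(
  moves=[
    [0.2, 0.4, 0, 0, -1],
    [0.4, 0.8, 0, 0, -1],
    [0.5, 1, 0, 0, -1],
  ],
)

```text
clock: 6.5
eef_pos: [0.5815, 0.0102, 0.1481]
tool_rot: [1.0, -0.001, -0.001, 0.001]
ft_force: [-0.4, 0.7, -2.2]
grip_width: 0.0582
```

Emit:
carry_out(
  moves=[
    [0.2, 0.4, 0, 0, -1],
    [0.4, 0.8, 0, 0, -1],
    [0.5, 1, 0, 0, -1],
  ],
)

```text
clock: 6.8
eef_pos: [0.6315, -0.0898, 0.1478]
tool_rot: [1.0, -0.001, -0.001, 0.0]
ft_force: [-1.0, 1.2, -1.8]
grip_width: 0.0584
```

Emit:
carry_out(
  moves=[
    [0.12, 0.3, 0, 0, -1],
    [0.23, 0.585, 0, 0, -1],
    [0.23, 0.585, 0.2, 0, -1],
    [0.23, 0.585, 0.35, 0, -1],
    [0.23, 0.585, 0.35, 0, -1],
    [0.23, 0.585, 0.35, 0, -1],
  ],
)

```text
clock: 7.4
eef_pos: [0.6534, -0.1447, 0.1135]
tool_rot: [1.0, 0.0, -0.002, -0.0]
ft_force: [0.1, -0.0, -1.2]
grip_width: 0.058
```

Run:
```python
from m import *
t=snap('top','t3');s=snap('scene','s3')
o=bot.get_obs();print(o['eef_pos'],o['grip_width'],o['ft_force'])
crop(t,335,105,425,185,5,'d1');crop(s,260,110,360,200,5,'d2')
cv2.imwrite('pics/d.png',np.hstack([cv2.resize(cv2.imread('pics/d1.png'),(400,360)),cv2.resize(cv2.imread('pics/d2.png'),(400,360))]))
```

```text
[ 0.6548161  -0.14469656  0.11556927] 0.058134524536104785 [-0.74510226 -0.03239929 -2.44485183]
```

View pics/d.png

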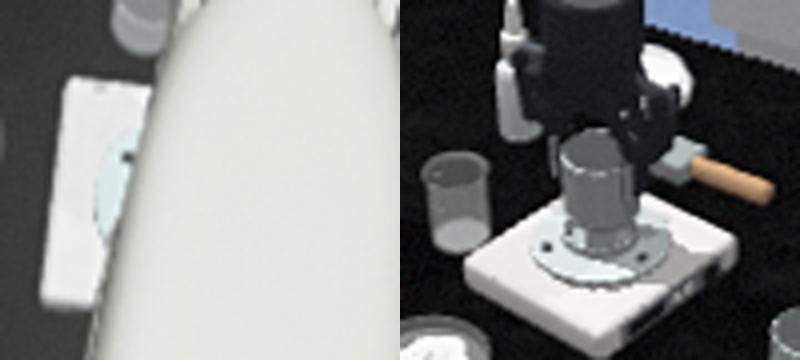

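Emit:
carry_out(
  moves=[
    [0, 0, 0.05, 0, -1],
    [0, 0, 0.1, 0, -1],
    [0, 0, 0.15, 0, -1],
    [0, 0, 0.19, 0, -1],
    [0, 0, 0.19, 0, -1],
    [0, 0, 0.19, 0, -1],
  ],
)

```text
clock: 8.1
eef_pos: [0.6547, -0.1448, 0.0962]
tool_rot: [1.0, 0.0, 0.0, -0.0]
ft_force: [1.2, 0.7, -1.6]
grip_width: 0.0582
```

Emit:
carry_out(
  moves=[
    [0, 0, 0.02, 0, -1],
    [0, 0, 0.02, 0, -1],
    [0, 0, 0.04, 0, -1],
    [0, 0, 0.04, 0, -1],
  ],
)

```text
clock: 8.5
eef_pos: [0.6549, -0.145, 0.0957]
tool_rot: [1.0, 0.0, 0.001, 0.0]
ft_force: [-5.6, 2.3, 12.4]
grip_width: 0.0583
```

Run:
```python
from m import *
s=snap('scene','s4')
o=bot.get_obs();print(o['eef_pos'],o['grip_width'],o['ft_force'],o['ft_torque'])
crop(s,260,110,360,200,8,'d2')
```

```text
[ 0.6548724  -0.14501507  0.09567825] 0.058381066424735284 [-4.16289378  2.26513841 12.34836129] [ 0.34759604  1.05406948 -0.01348952]
```

View pics/d2.png

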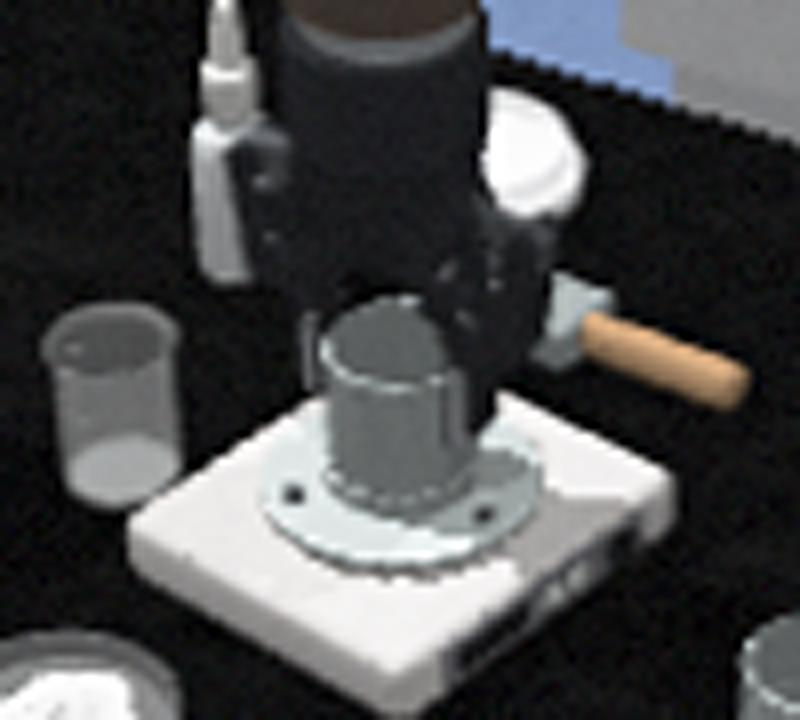

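Emit:
carry_out(
  moves=[
    [0, 0, -0.01, 0, -1],
    [0, 0, -0.01, 0, 1],
    [0, 0, -0.01, 0, 1],
    [0, 0, -0.01, 0, 1],
    [0, 0, -0.01, 0, 1],
    [0, 0, -0.01, 0, 1],
    [0, 0, -0.01, 0, 1],
    [0, 0, -0.01, 0, 1],
    [0, 0, -0.3, 0, 1],
    [0, 0, -0.6, 0, 1],
    [0, 0, -1, 0, 1],
    [0, 0, -1, 0, 1],
  ],
)

```text
clock: 9.75
eef_pos: [0.658, -0.1457, 0.1997]
tool_rot: [1.0, 0.0, 0.006, 0.001]
ft_force: [0.9, -0.7, 0.8]
grip_width: 0.0854
```

Emit:
carry_out(
  moves=[
    [-0.4, 0.3, 0, 0, 1],
    [-0.8, 0.6, 0, 0, 1],
    [-1, 0.8, 0, 0, 1],
  ],
)

```text
clock: 10.05
eef_pos: [0.5517, -0.2261, 0.192]
tool_rot: [1.0, -0.0, -0.001, 0.0]
ft_force: [0.5, -0.0, 0.7]
grip_width: 0.0855
```

Emit:
carry_out(
  moves=[
    [-0.4, 0.3, 0, 0, 1],
    [-0.8, 0.6, 0, 0, 1],
    [-1, 0.8, 0, 0, 1],
  ],
)

```text
clock: 10.35
eef_pos: [0.4515, -0.3063, 0.1923]
tool_rot: [1.0, -0.001, -0.001, 0.0]
ft_force: [1.0, -0.3, 0.4]
grip_width: 0.0853
```

Emit:
carry_out(
  moves=[
    [-0.27, 0, 0.3, 0, 1],
    [-0.27, 0, 0.7, 0, 1],
    [-0.27, 0, 0.9, 0, 1],
    [-0.27, 0, 0.9, 0, 1],
  ],
)

```text
clock: 10.75
eef_pos: [0.4251, -0.3036, 0.0992]
tool_rot: [1.0, -0.0, -0.003, -0.002]
ft_force: [-0.5, 0.6, 0.6]
grip_width: 0.0855
```

Run:
```python
from m import *
t=snap('top','t5');s=snap('scene','s5')
o=bot.get_obs();print(o['eef_pos'],o['grip_width'],o['ft_force'])
crop(t,335,105,425,185,5,'d1');crop(s,260,110,360,200,5,'d2');crop(t,390,190,480,270,5,'d3');crop(s,350,110,450,200,5,'d4')
L=[cv2.resize(cv2.imread(f'pics/d{i}.png'),(400,300)) for i in (1,2,3,4)]
cv2.imwrite('pics/d.png',np.vstack([np.hstack(L[:2]),np.hstack(L[2:])]))
```

```text
[ 0.42786404 -0.30516733  0.10259627] 0.08506924730457986 [-0.09495534 -1.00983089  0.43461187]
```

View pics/d.png

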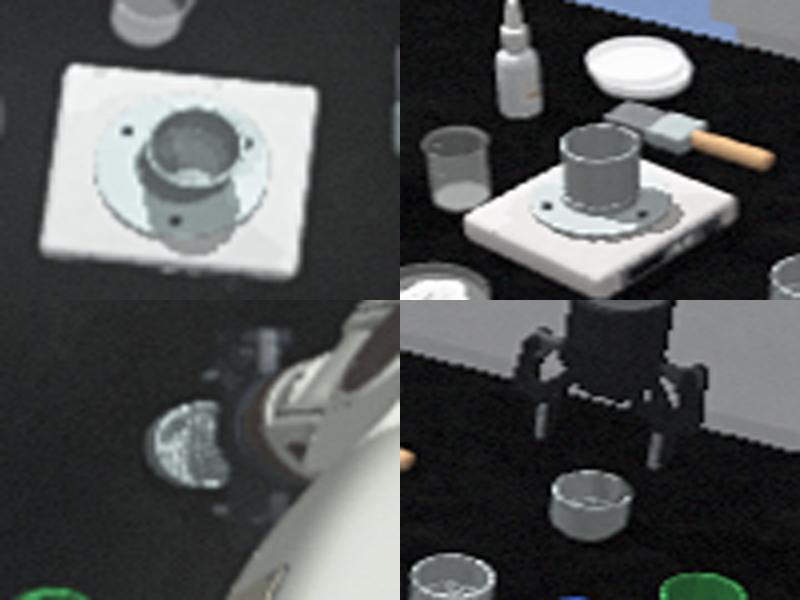

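Emit:
carry_out(
  moves=[
    [0, 0, 0.2, 0, 1],
    [0, 0, 0.4, 0, 1],
    [0, 0, 0.55, 0, 1],
    [0, 0, 0.65, 0, 1],
    [0, 0, 0.65, 0, 1],
    [0, 0, 0.65, 0, -1],
    [0, 0, 0.65, 0, -1],
    [0, 0, 0.65, 0, -1],
    [0, 0, 0.65, 0, -1],
    [0, 0, 0.65, 0, -1],
    [0, 0, 0.65, 0, -1],
    [0, 0, 0.65, 0, -1],
    [0, 0, 0.65, 0, -1],
  ],
)

```text
clock: 12.15
eef_pos: [0.4287, -0.3058, 0.0392]
tool_rot: [1.0, 0.0, 0.001, 0.001]
ft_force: [-1.4, 0.5, 5.1]
grip_width: 0.0591
```

Run:
```python
from m import *
t=cv2.imread('pics/t5.png');s=cv2.imread('pics/s5.png')
print(onz('top',378.6,144.3,.105))
crop(t,355,125,405,165,16,'d1');crop(s,290,130,340,175,16,'d2')
for p in [(.655,-.145,.105),(.655,-.145,.043)]: print(proj('top',np.array(p)),proj('scene',np.array(p)))
```

```text
[ 0.65334552 -0.14671766  0.105     ]
(np.float64(377.93612931565025), np.float64(143.72077614481492)) (np.float64(308.9632456299071), np.float64(152.44300053603837))
(np.float64(375.40472174565855), np.float64(149.3377315846423)) (np.float64(309.5100620749937), np.float64(168.81814213912764))
```

View pics/d1.png

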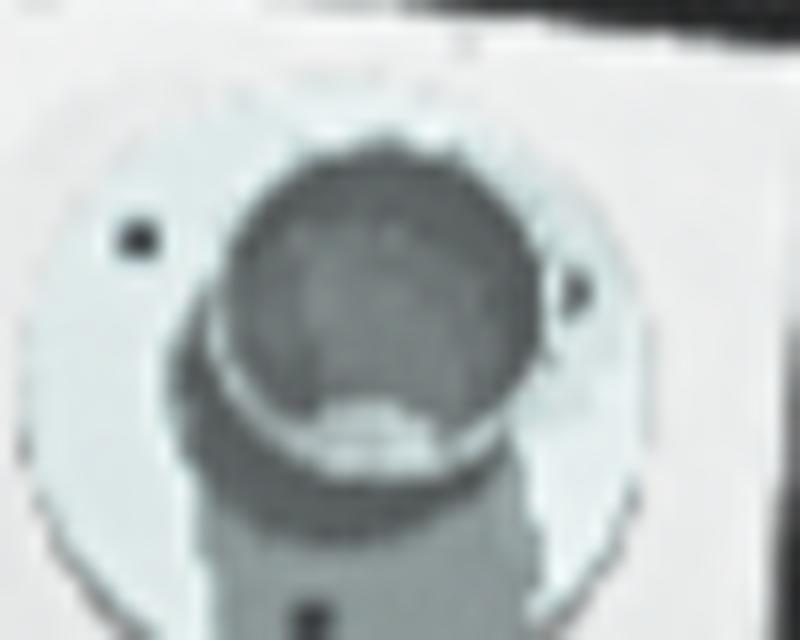

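View pics/d2.png

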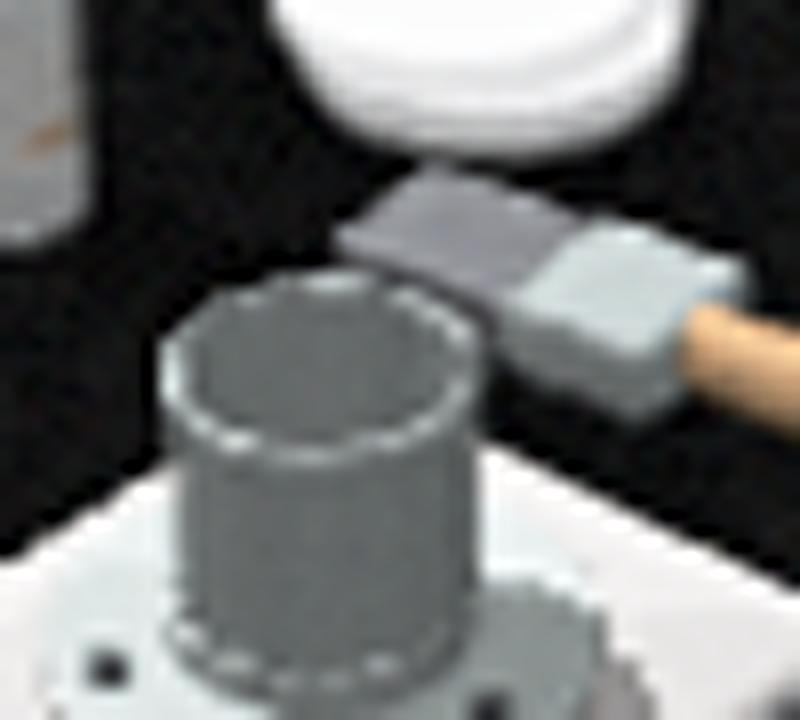

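Emit:
carry_out(
  moves=[
    [0, 0, -0.3, 0, -1],
    [0, 0, -0.7, 0, -1],
    [0, 0, -1, 0, -1],
    [0, 0, -1, 0, -1],
  ],
)

```text
clock: 12.55
eef_pos: [0.4308, -0.3073, 0.1429]
tool_rot: [1.0, 0.0, 0.005, 0.003]
ft_force: [1.3, -1.5, -0.0]
grip_width: 0.0586
```

Emit:
carry_out(
  moves=[
    [0.3, -0.2, -0.3, 0, -1],
    [0.7, -0.5, -0.5, 0, -1],
    [1, -0.8, -0.5, 0, -1],
  ],
)

```text
clock: 12.85
eef_pos: [0.5303, -0.2256, 0.1902]
tool_rot: [1.0, -0.001, 0.003, 0.001]
ft_force: [0.7, -0.3, -0.7]
grip_width: 0.0588
```

Emit:
carry_out(
  moves=[
    [0.3, -0.2, 0, 0, -1],
    [0.7, -0.5, 0, 0, -1],
    [1, -0.8, 0, 0, -1],
  ],
)

```text
clock: 13.15
eef_pos: [0.6292, -0.1437, 0.1865]
tool_rot: [1.0, 0.0, 0.0, -0.0]
ft_force: [0.5, 0.2, -1.9]
grip_width: 0.0587
```

Emit:
carry_out(
  moves=[
    [0.15, 0, 0, 0, -1],
    [0.265, 0, 0, 0, -1],
    [0.265, 0, 0.2, 0, -1],
    [0.265, 0, 0.37, 0, -1],
    [0.265, 0, 0.37, 0, -1],
    [0.265, 0, 0.37, 0, -1],
  ],
)

```text
clock: 13.75
eef_pos: [0.6536, -0.1449, 0.1495]
tool_rot: [1.0, 0.0, -0.001, -0.0]
ft_force: [0.0, -0.6, -0.6]
grip_width: 0.0589
```

Run:
```python
from m import *
s=snap('scene','s6')
o=bot.get_obs();print(o['eef_pos'],o['grip_width'],o['ft_force'],o['ft_torque'])
crop(s,265,90,355,180,8,'d2')
```

```text
[ 0.65421142 -0.1450628   0.1506128 ] 0.05882683211779601 [-0.6908733   0.12063053 -1.16828005] [ 0.0018771  -0.07222062  0.01577877]
```

View pics/d2.png

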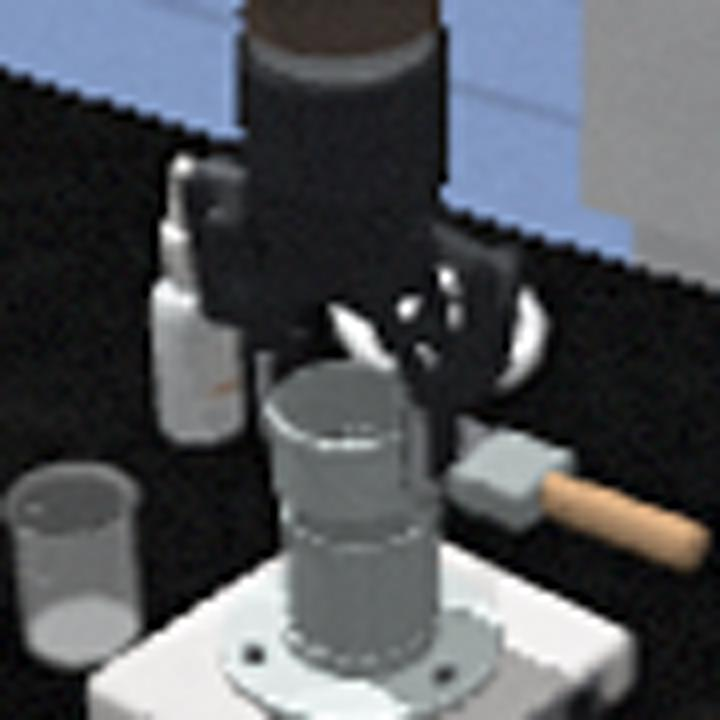

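Run:
```python
from m import *
im=cv2.imread('pics/s6.png'); k=8
big=cv2.resize(im[90:180,265:355],None,fx=k,fy=k,interpolation=cv2.INTER_CUBIC)
def ring(c,r,z,col):
    a=np.linspace(0,2*np.pi,90); P=np.stack([c[0]+r*np.cos(a),c[1]+r*np.sin(a),0*a+z],1)
    u,v=proj('scene',P); q=np.stack([(u-265+.5)*k-.5,(v-90+.5)*k-.5],1).astype(int)
    cv2.polylines(big,[q],True,col,1)
tz=.1506; b=tz-.0392
ring((.6542,-.1451),.03,b+.044,(0,255,0));ring((.6542,-.1451),.03,b+.01,(0,255,0))
ring((.6545,-.1455),.03,.105,(0,0,255));ring((.6545,-.1455),.03,.052,(0,0,255))
cv2.imwrite('pics/e.png',big)
for d in [(0,0),(.01,0),(0,.01)]: print(proj('scene',np.array([.6542+d[0],-.1451+d[1],.13])))
```

```text
(np.float64(308.97129182008536), np.float64(145.6126849507906))
(np.float64(306.2336644456996), np.float64(144.6489502839192))
(np.float64(307.11076551016623), np.float64(147.18101217891268))
```

View pics/e.png

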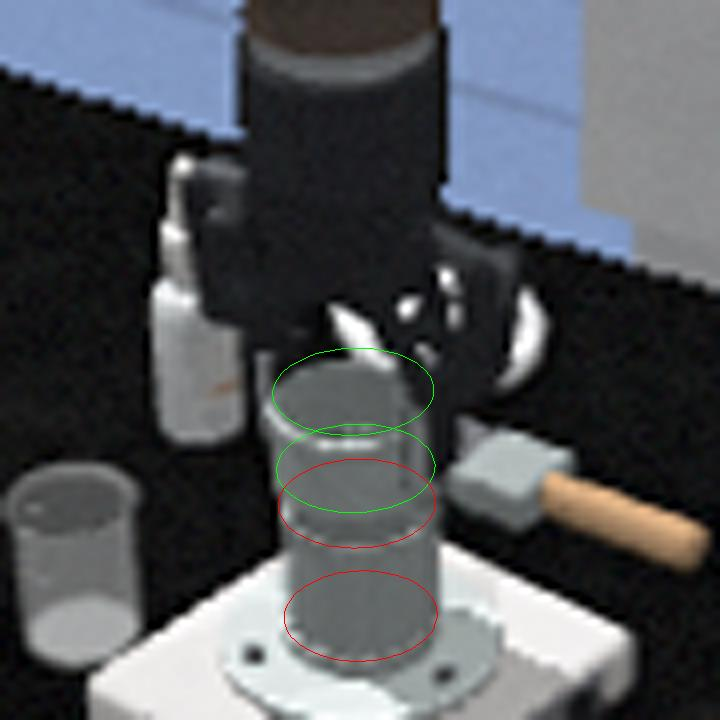

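Run:
```python
from m import *
im=cv2.imread('pics/s6.png'); 
g=cv2.cvtColor(im,cv2.COLOR_BGR2GRAY)
for v in range(132,176): print(v,g[v,292:324].tolist())
```

```text
132 [127, 137, 99, 45, 27, 26, 24, 23, 20, 28, 26, 19, 9, 11, 22, 77, 184, 234, 251, 194, 74, 18, 26, 33, 28, 19, 21, 26, 21, 24, 29, 32]
133 [121, 133, 96, 39, 19, 24, 25, 24, 23, 23, 18, 14, 13, 12, 7, 19, 111, 205, 236, 235, 133, 12, 24, 25, 22, 140, 97, 14, 24, 28, 31, 25]
134 [125, 132, 94, 35, 28, 99, 91, 43, 22, 22, 22, 8, 12, 5, 4, 2, 46, 156, 190, 232, 200, 135, 69, 17, 23, 74, 119, 77, 29, 23, 31, 27]
135 [125, 128, 105, 53, 18, 97, 78, 32, 15, 17, 16, 39, 56, 83, 100, 103, 115, 128, 135, 163, 204, 208, 117, 23, 25, 24, 89, 62, 28, 34, 27, 28]
136 [124, 129, 110, 53, 10, 97, 76, 26, 14, 46, 98, 104, 93, 97, 98, 99, 100, 100, 98, 100, 123, 130, 91, 39, 28, 25, 43, 35, 31, 33, 28, 30]
137 [126, 119, 102, 54, 14, 100, 84, 34, 60, 90, 103, 100, 97, 98, 96, 95, 96, 94, 92, 91, 91, 94, 85, 52, 21, 28, 28, 31, 31, 27, 26, 29]
138 [105, 103, 99, 55, 17, 98, 83, 90, 99, 99, 96, 99, 97, 95, 94, 93, 97, 94, 95, 92, 93, 93, 100, 79, 43, 25, 30, 28, 23, 28, 28, 28]
139 [118, 123, 123, 70, 17, 81, 102, 115, 105, 102, 101, 99, 99, 97, 98, 96, 96, 95, 93, 94, 92, 92, 104, 82, 43, 25, 28, 2
[... 4818 characters left out ...]
24, 107, 105, 98, 122, 158, 165, 161, 164, 161]
172 [217, 219, 231, 158, 78, 84, 204, 229, 233, 217, 169, 132, 115, 111, 107, 136, 128, 111, 133, 137, 110, 105, 106, 105, 101, 122, 152, 166, 167, 163, 163, 161]
173 [221, 240, 238, 226, 219, 220, 229, 230, 230, 230, 228, 184, 148, 115, 98, 112, 110, 104, 112, 111, 105, 104, 98, 120, 147, 157, 167, 134, 103, 109, 151, 162]
174 [235, 189, 227, 235, 231, 231, 230, 229, 227, 230, 231, 227, 225, 210, 178, 126, 103, 105, 109, 107, 121, 125, 147, 155, 163, 164, 154, 95, 46, 88, 150, 163]
175 [237, 212, 171, 231, 237, 231, 228, 228, 228, 228, 228, 228, 229, 229, 228, 231, 234, 235, 236, 180, 147, 154, 161, 163, 161, 163, 160, 122, 111, 146, 162, 175]
```

Emit:
carry_out(
  moves=[
    [0, 0.03, 0.04, 0, -1],
    [0, 0.03, 0.08, 0, -1],
    [0, 0.03, 0.11, 0, -1],
    [0, 0.03, 0.14, 0, -1],
    [0, 0.03, 0.14, 0, -1],
    [0, 0.03, 0.14, 0, -1],
  ],
)

```text
clock: 14.4
eef_pos: [0.6541, -0.1481, 0.1363]
tool_rot: [1.0, 0.0, -0.0, 0.0]
ft_force: [-0.4, 0.3, -0.1]
grip_width: 0.0589
```

Run:
```python
from m import *
s=snap('scene','s7')
o=bot.get_obs();print(o['eef_pos'],o['grip_width'],o['ft_force'],o['ft_torque'])
crop(s,265,90,355,180,8,'d2')
```

```text
[ 0.65415973 -0.1480181   0.13635546] 0.058687957505527785 [-0.15251746 -0.64977294 -0.64972127] [-0.1110168  -0.04037956 -0.00620137]
```

View pics/d2.png

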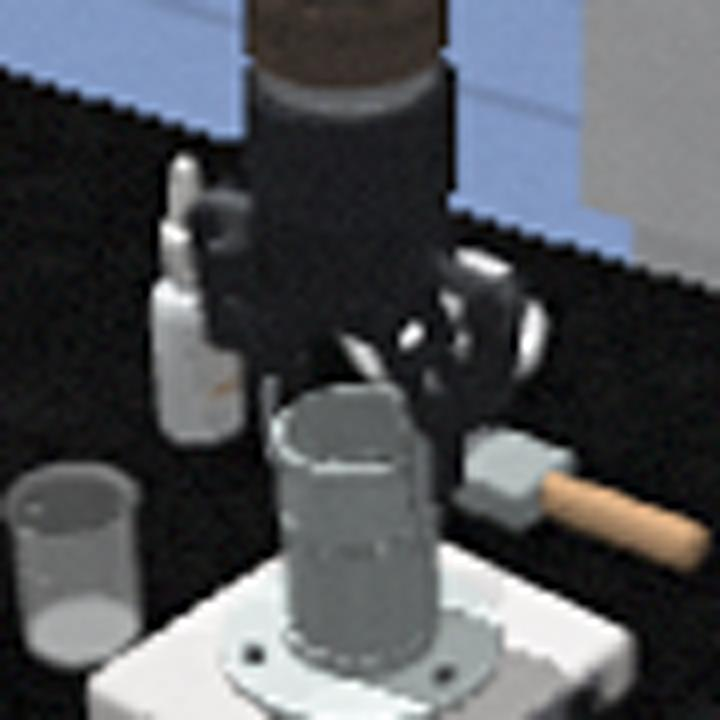

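Emit:
carry_out(
  moves=[
    [0, 0, 0.02, 0, -1],
    [0, 0, 0.03, 0, -1],
    [0, 0, 0.04, 0, -1],
    [0, 0, 0.04, 0, -1],
  ],
)

```text
clock: 14.85
eef_pos: [0.6548, -0.149, 0.1344]
tool_rot: [1.0, -0.0, 0.001, 0.001]
ft_force: [-1.5, -1.2, 6.9]
grip_width: 0.0586
```

Emit:
carry_out(
  moves=[
    [0, 0, -0.01, 0, 1],
    [0, 0, -0.01, 0, 1],
    [0, 0, -0.01, 0, 1],
    [0, 0, -0.01, 0, 1],
    [0, 0, -0.01, 0, 1],
    [0, 0, -0.01, 0, 1],
    [0, 0, -0.01, 0, 1],
    [0, 0, -0.3, 0, 1],
    [0, 0, -0.6, 0, 1],
    [0, 0, -1, 0, 1],
    [0, 0, -1, 0, 1],
  ],
)

```text
clock: 15.95
eef_pos: [0.657, -0.1486, 0.2397]
tool_rot: [1.0, 0.0, 0.006, 0.001]
ft_force: [0.5, -0.6, -0.6]
grip_width: 0.0855
```

Emit:
carry_out(
  moves=[
    [-0.4, -0.07, 0, 0, 1],
    [-0.8, -0.17, 0, 0, 1],
    [-1, -0.17, 0, 0, 1],
  ],
)

```text
clock: 16.25
eef_pos: [0.5508, -0.1299, 0.2315]
tool_rot: [1.0, 0.001, -0.002, -0.0]
ft_force: [-0.3, -0.2, 0.7]
grip_width: 0.0854
```

Emit:
carry_out(
  moves=[
    [-0.4, 0, 0, 0, 1],
    [-0.8, 0, 0.2, 0, 1],
    [-0.95, 0, 0.6, 0, 1],
    [-0.95, 0, 1, 0, 1],
    [-0.95, 0, 1, 0, 1],
  ],
)

```text
clock: 16.75
eef_pos: [0.4544, -0.1299, 0.128]
tool_rot: [1.0, 0.0, -0.005, -0.001]
ft_force: [-0.9, 1.1, -0.1]
grip_width: 0.0851
```

Emit:
carry_out(
  moves=[
    [0, 0, 0.3, 0, 1],
    [0, 0, 0.3, 0, 1],
    [0, 0, 0.3, 0, 1],
  ],
)

```text
clock: 17.05
eef_pos: [0.4599, -0.1312, 0.1035]
tool_rot: [1.0, 0.0, 0.0, 0.0]
ft_force: [-0.6, -0.1, -1.1]
grip_width: 0.0851
```

Run:
```python
from m import *
t=snap('top','t8');s=snap('scene','s8')
o=bot.get_obs();print(o['eef_pos'],o['grip_width'],o['ft_force'])
crop(t,335,105,425,185,5,'d1');crop(s,260,110,360,200,5,'d2');crop(t,330,180,420,260,5,'d3');crop(s,310,130,410,220,5,'d4')
L=[cv2.resize(cv2.imread(f'pics/d{i}.png'),(400,300)) for i in (1,2,3,4)]
cv2.imwrite('pics/d.png',np.vstack([np.hstack(L[:2]),np.hstack(L[2:])]))
```

```text
[ 0.46071118 -0.13143536  0.10421189] 0.08496917780467962 [-0.10045578 -0.08336157  0.90734739]
```

View pics/d.png

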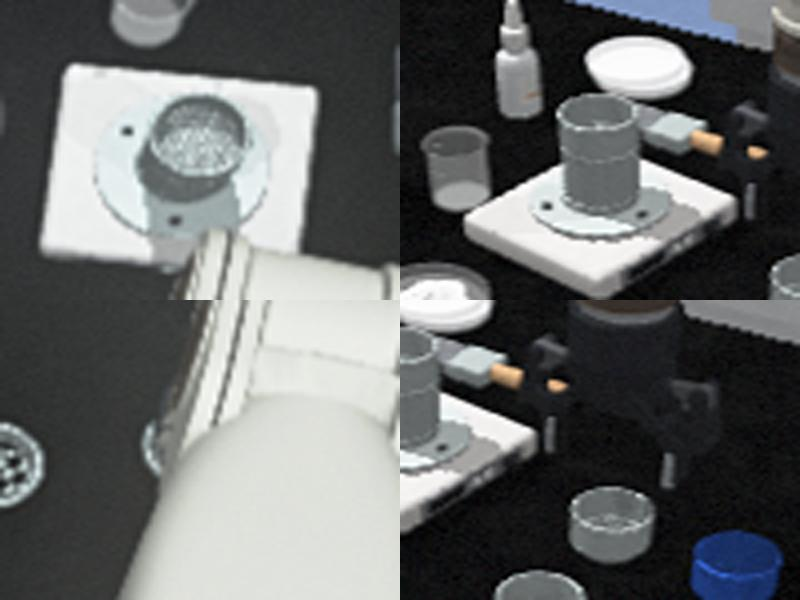

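Emit:
carry_out(
  moves=[
    [0, 0, 0.2, 0, 1],
    [0, 0, 0.4, 0, 1],
    [0, 0, 0.55, 0, 1],
    [0, 0, 0.65, 0, 1],
    [0, 0, 0.65, 0, 1],
    [0, 0, 0.65, 0, -1],
    [0, 0, 0.65, 0, -1],
    [0, 0, 0.65, 0, -1],
    [0, 0, 0.65, 0, -1],
    [0, 0, 0.65, 0, -1],
    [0, 0, 0.65, 0, -1],
    [0, 0, 0.65, 0, -1],
    [0, 0, 0.65, 0, -1],
  ],
)

```text
clock: 18.45
eef_pos: [0.46, -0.1314, 0.039]
tool_rot: [1.0, 0.0, 0.001, 0.0]
ft_force: [-1.3, 1.0, 5.8]
grip_width: 0.0593
```

Emit:
carry_out(
  moves=[
    [0, 0, -0.3, 0, -1],
    [0, 0, -0.7, 0, -1],
    [0, 0, -1, 0, -1],
    [0, 0, -1, 0, -1],
  ],
)

```text
clock: 18.85
eef_pos: [0.4627, -0.1321, 0.1426]
tool_rot: [1.0, 0.0, 0.005, 0.002]
ft_force: [1.1, -0.5, -0.5]
grip_width: 0.0587
```

Emit:
carry_out(
  moves=[
    [0, 0, -0.4, 0, -1],
    [0.3, 0, -0.9, 0, -1],
    [0.6, 0, -0.9, 0, -1],
    [0.95, 0, -0.9, 0, -1],
  ],
)

```text
clock: 19.25
eef_pos: [0.5562, -0.1314, 0.2302]
tool_rot: [1.0, 0.0, 0.003, 0.001]
ft_force: [0.4, -0.1, -1.7]
grip_width: 0.0592
```

Emit:
carry_out(
  moves=[
    [0.3, 0.08, 0, 0, -1],
    [0.7, 0.145, 0, 0, -1],
    [1, 0.145, 0, 0, -1],
    [1, 0.145, 0.2, 0, -1],
    [1, 0.145, 0.34, 0, -1],
    [1, 0.145, 0.34, 0, -1],
    [1, 0.145, 0.34, 0, -1],
  ],
)

```text
clock: 19.95
eef_pos: [0.6536, -0.1454, 0.1926]
tool_rot: [1.0, 0.0, -0.001, -0.0]
ft_force: [-0.2, 0.1, -0.8]
grip_width: 0.0588
```

```bash
cat > chk.py <<'E'
import sys
from m import *
# usage: name local_tcp sy(stack y) top_of_stack z
name,loc,top=sys.argv[1],float(sys.argv[2]),float(sys.argv[3])
im=snap('scene',name); k=8; u0,v0=265,80
o=bot.get_obs();e=o['eef_pos'];print(e,o['grip_width'],o['ft_force'],o['ft_torque'])
big=cv2.resize(im[v0:v0+90,u0:u0+90],None,fx=k,fy=k,interpolation=cv2.INTER_CUBIC)
def ring(c,r,z,col):
    a=np.linspace(0,2*np.pi,90); P=np.stack([c[0]+r*np.cos(a),c[1]+r*np.sin(a),0*a+z],1)
    u,v=proj('scene',P); q=np.stack([(u-u0+.5)*k-.5,(v-v0+.5)*k-.5],1).astype(int)
    print('left %.2f bottom %.2f'%(u.min(),v.max()))
    cv2.polylines(big,[q],True,col,1)
b=e[2]-loc; h=float(sys.argv[4]) if len(sys.argv)>4 else .044
ring(e,.03,b+h,(0,255,0));ring(e,.03,b+.01,(0,255,0))
ring((.6545,-.1455),.03,top,(0,0,255))
cv2.imwrite('pics/e.png',big)
g=cv2.cvtColor(im,cv2.COLOR_BGR2GRAY)
u,v=proj('scene',np.array([e[0],e[1],b+h])); v=int(v)
for r in range(v-4,v+22,2): print(r,g[r,292:304].tolist())
E
python3 chk.py s9 .039 .139
```

```text
[ 0.65412662 -0.14549967  0.19369541] 0.05893908013030746 [1.02372692 0.17854558 0.25791068] [ 0.0634257  -0.0648849  -0.03294904]
left 298.12 bottom 131.14
left 298.63 bottom 141.23
left 298.90 bottom 148.58
121 [58, 13, 14, 22, 56, 85, 65, 28, 21, 22, 22, 11]
123 [56, 11, 9, 16, 74, 83, 50, 17, 19, 45, 95, 102]
125 [140, 96, 41, 13, 59, 84, 46, 83, 101, 100, 96, 94]
127 [141, 136, 77, 15, 55, 99, 136, 116, 98, 100, 97, 95]
129 [135, 132, 83, 20, 37, 93, 71, 181, 167, 114, 90, 92]
131 [127, 131, 94, 37, 27, 95, 69, 100, 113, 122, 157, 174]
133 [125, 132, 96, 37, 10, 12, 14, 106, 120, 113, 100, 101]
135 [123, 126, 107, 55, 14, 17, 9, 105, 119, 114, 109, 109]
137 [127, 119, 101, 54, 7, 4, 9, 124, 128, 115, 111, 109]
139 [118, 124, 122, 73, 9, 9, 9, 26, 66, 105, 113, 105]
141 [122, 125, 126, 73, 3, 17, 10, 0, 119, 119, 93, 91]
143 [126, 129, 99, 46, 4, 0, 0, 152, 125, 86, 89, 96]
145 [43, 23, 18, 7, 10, 16, 0, 123, 145, 105, 90, 93]
```

View pics/e.png

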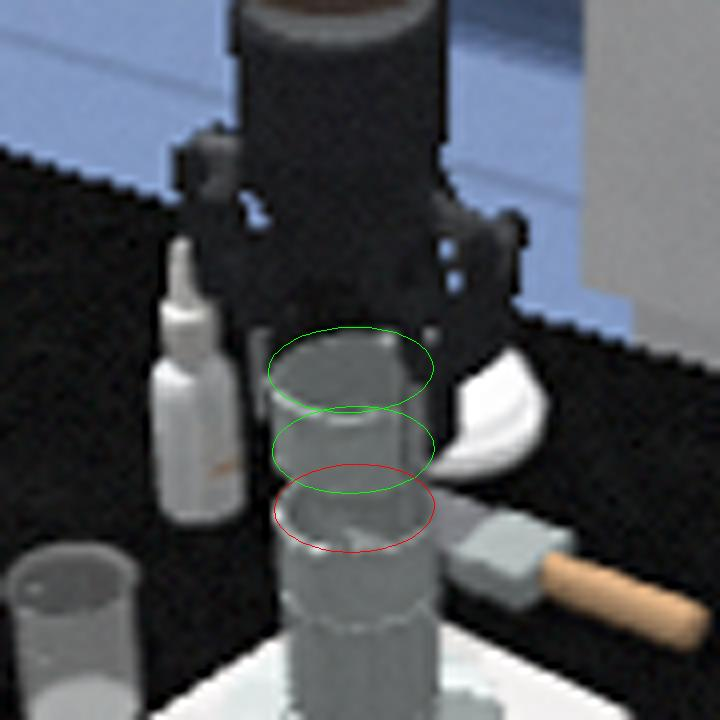

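Emit:
carry_out(
  moves=[
    [0, 0, 0.06, 0, -1],
    [0, 0, 0.12, 0, -1],
    [0, 0, 0.16, 0, -1],
    [0, 0, 0.2, 0, -1],
    [0, 0, 0.23, 0, -1],
    [0, 0, 0.23, 0, -1],
    [0, 0, 0.23, 0, -1],
  ],
)

```text
clock: 20.7
eef_pos: [0.6541, -0.1455, 0.1703]
tool_rot: [1.0, 0.0, -0.0, -0.0]
ft_force: [-0.6, 0.1, -1.7]
grip_width: 0.0588
```

Emit:
carry_out(
  moves=[
    [0, 0, 0.02, 0, -1],
    [0, 0, 0.04, 0, -1],
    [0, 0, 0.04, 0, -1],
  ],
)

```text
clock: 21.0
eef_pos: [0.6545, -0.1456, 0.1681]
tool_rot: [1.0, 0.0, 0.001, 0.0]
ft_force: [-1.5, 0.2, 4.4]
grip_width: 0.0589
```

```bash
python3 chk.py s10 .039 .139 | head -5
```

```text
[ 0.6545308  -0.14560408  0.16809322] 0.05903939685334202 [-2.52498222  0.32150126  5.37058425] [0.0701366  0.4168629  0.03322986]
left 298.42 bottom 138.71
left 298.91 bottom 148.53
left 298.90 bottom 148.58
129 [133, 134, 81, 26, 52, 82, 51, 17, 15, 17, 14, 40]
```

View pics/e.png

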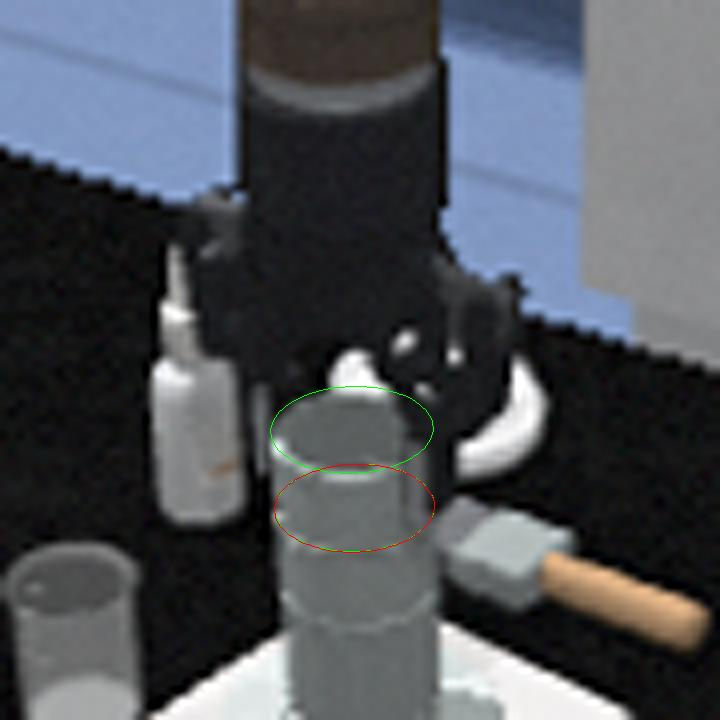

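Emit:
carry_out(
  moves=[
    [0, 0, -0.01, 0, 1],
    [0, 0, -0.01, 0, 1],
    [0, 0, -0.01, 0, 1],
    [0, 0, -0.01, 0, 1],
    [0, 0, -0.01, 0, 1],
    [0, 0, -0.01, 0, 1],
    [0, 0, -0.01, 0, 1],
    [0, 0, -0.3, 0, 1],
    [0, 0, -0.6, 0, 1],
    [0, 0, -1, 0, 1],
    [0, 0, -1, 0, 1],
  ],
)

```text
clock: 22.15
eef_pos: [0.6566, -0.146, 0.2736]
tool_rot: [1.0, 0.0, 0.006, 0.001]
ft_force: [1.0, -0.9, 1.1]
grip_width: 0.0856
```

Emit:
carry_out(
  moves=[
    [-0.4, -0.3, 0, 0, 1],
    [-0.8, -0.6, 0, 0, 1],
    [-1, -0.7, 0, 0, 1],
  ],
)

```text
clock: 22.45
eef_pos: [0.5508, -0.0733, 0.2653]
tool_rot: [1.0, 0.001, -0.002, -0.001]
ft_force: [-0.5, 0.5, 0.1]
grip_width: 0.0855
```

Emit:
carry_out(
  moves=[
    [-0.4, -0.3, 0, 0, 1],
    [-0.8, -0.6, 0.2, 0, 1],
    [-1, -0.7, 0.6, 0, 1],
    [-1, -0.7, 1, 0, 1],
    [-1, -0.7, 1, 0, 1],
  ],
)

```text
clock: 22.95
eef_pos: [0.4492, -0.005, 0.1621]
tool_rot: [1.0, 0.001, -0.005, -0.0]
ft_force: [-0.8, -0.1, -0.7]
grip_width: 0.0854
```

Emit:
carry_out(
  moves=[
    [-0.07, 0, 0.3, 0, 1],
    [-0.07, 0, 0.64, 0, 1],
    [-0.07, 0, 0.64, 0, 1],
    [-0.07, 0, 0.64, 0, 1],
  ],
)

```text
clock: 23.35
eef_pos: [0.4483, -0.0058, 0.1036]
tool_rot: [1.0, -0.0, 0.0, 0.0]
ft_force: [0.1, -0.8, 0.1]
grip_width: 0.085
```

Run:
```python
from m import *
t=snap('top','t11');s=snap('scene','s11')
o=bot.get_obs();print(o['eef_pos'],o['grip_width'],o['ft_force'])
crop(t,335,105,425,185,5,'d1');crop(s,260,90,360,180,5,'d2');crop(t,290,180,380,260,5,'d3');crop(s,300,150,400,240,5,'d4')
L=[cv2.resize(cv2.imread(f'pics/d{i}.png'),(400,300)) for i in (1,2,3,4)]
cv2.imwrite('pics/d.png',np.vstack([np.hstack(L[:2]),np.hstack(L[2:])]))
```

```text
[ 0.44932032 -0.00576075  0.1045386 ] 0.08544847943785229 [-0.52477367 -0.35273601  0.1746541 ]
```

View pics/d.png

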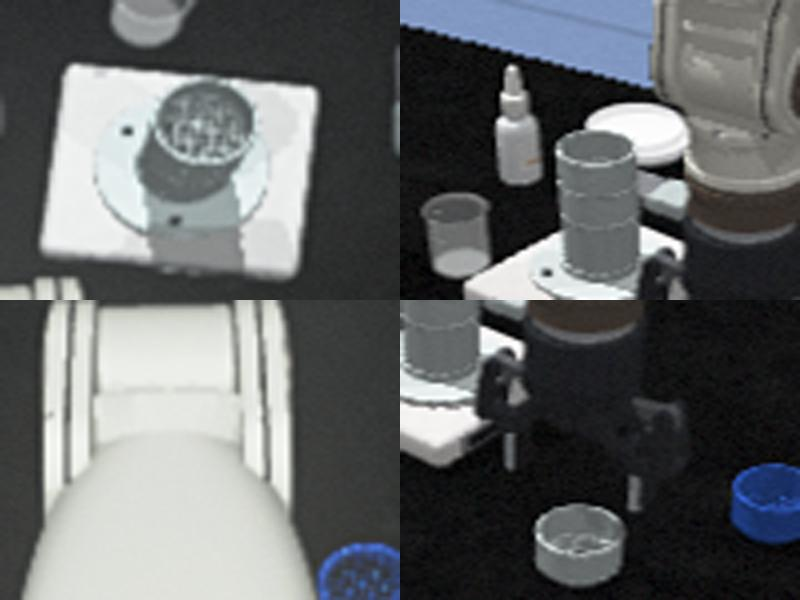

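Emit:
carry_out(
  moves=[
    [0, 0, 0.2, 0, 1],
    [0, 0, 0.4, 0, 1],
    [0, 0, 0.55, 0, 1],
    [0, 0, 0.65, 0, 1],
    [0, 0, 0.65, 0, 1],
    [0, 0, 0.65, 0, -1],
    [0, 0, 0.65, 0, -1],
    [0, 0, 0.65, 0, -1],
    [0, 0, 0.65, 0, -1],
    [0, 0, 0.65, 0, -1],
    [0, 0, 0.65, 0, -1],
    [0, 0, 0.65, 0, -1],
    [0, 0, 0.65, 0, -1],
  ],
)

```text
clock: 24.75
eef_pos: [0.4483, -0.0056, 0.0387]
tool_rot: [1.0, 0.0, 0.002, 0.0]
ft_force: [0.6, -0.6, 6.3]
grip_width: 0.0572
```

Emit:
carry_out(
  moves=[
    [0, 0, -0.3, 0, -1],
    [0, 0, -0.7, 0, -1],
    [0, 0, -1, 0, -1],
    [0, 0, -1, 0, -1],
  ],
)

```text
clock: 25.15
eef_pos: [0.4505, -0.0056, 0.1419]
tool_rot: [1.0, 0.0, 0.005, 0.0]
ft_force: [1.4, -0.1, -0.9]
grip_width: 0.0577
```

Emit:
carry_out(
  moves=[
    [0, 0, -0.4, 0, -1],
    [0.3, 0.2, -0.8, 0, -1],
    [0.7, 0.4, -1, 0, -1],
    [1, 0.7, -1, 0, -1],
  ],
)

```text
clock: 25.55
eef_pos: [0.5505, -0.0755, 0.2409]
tool_rot: [1.0, 0.001, 0.004, 0.0]
ft_force: [1.6, 0.4, -1.2]
grip_width: 0.0572
```

Emit:
carry_out(
  moves=[
    [0, 0, -0.3, 0, -1],
    [0.4, 0.3, -0.3, 0, -1],
    [0.7, 0.6, -0.3, 0, -1],
    [1, 0.7, -0.3, 0, -1],
    [1, 0.7, -0.3, 0, -1],
  ],
)

```text
clock: 26.05
eef_pos: [0.6493, -0.1473, 0.2626]
tool_rot: [1.0, -0.001, -0.002, -0.0]
ft_force: [0.4, 0.1, -1.8]
grip_width: 0.0574
```

Emit:
carry_out(
  moves=[
    [0.07, 0, 0.1, 0, -1],
    [0.07, 0, 0.3, 0, -1],
    [0.07, 0, 0.4, 0, -1],
    [0.07, 0, 0.4, 0, -1],
    [0.07, 0, 0.4, 0, -1],
  ],
)

```text
clock: 26.55
eef_pos: [0.6536, -0.1449, 0.2277]
tool_rot: [1.0, 0.001, -0.0, -0.0]
ft_force: [0.2, -0.6, -0.1]
grip_width: 0.0576
```

```bash
sed -i 's/u0,v0=265,80/u0,v0=265,70/' chk.py; python3 chk.py s12 .039 .173
```

```text
[ 0.65413124 -0.1451517   0.22840215] 0.05747015391172776 [ 0.23636997 -0.05603541 -1.20247011] [-0.00572896  0.04017113  0.00115691]
left 297.52 bottom 120.50
left 298.04 bottom 130.98
left 298.41 bottom 138.76
111 [12, 19, 19, 36, 95, 87, 43, 22, 22, 17, 10, 9]
113 [18, 14, 15, 26, 96, 72, 25, 17, 53, 87, 102, 100]
115 [20, 22, 22, 17, 99, 76, 116, 120, 97, 96, 99, 95]
117 [27, 14, 18, 17, 97, 89, 210, 160, 96, 95, 94, 96]
119 [54, 11, 14, 17, 77, 68, 123, 168, 170, 135, 96, 92]
121 [54, 17, 17, 14, 52, 77, 91, 106, 107, 109, 119, 117]
123 [55, 8, 16, 16, 6, 11, 81, 116, 116, 111, 107, 103]
125 [139, 94, 40, 17, 24, 17, 53, 106, 118, 110, 108, 105]
127 [141, 135, 77, 17, 19, 14, 39, 106, 117, 111, 109, 111]
129 [131, 131, 84, 25, 17, 15, 12, 33, 80, 106, 106, 104]
131 [129, 131, 92, 37, 14, 17, 13, 10, 66, 86, 91, 88]
133 [123, 132, 96, 38, 11, 11, 23, 134, 114, 86, 97, 97]
135 [125, 127, 107, 57, 18, 13, 52, 225, 165, 83, 86, 101]
```

View pics/e.png

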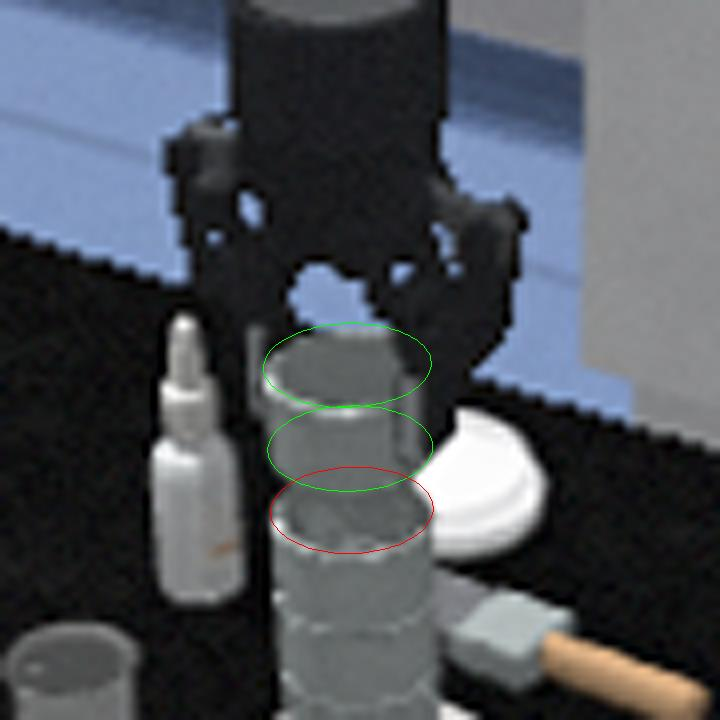

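Emit:
carry_out(
  moves=[
    [0, 0, 0.06, 0, -1],
    [0, 0, 0.12, 0, -1],
    [0, 0, 0.16, 0, -1],
    [0, 0, 0.2, 0, -1],
    [0, 0, 0.23, 0, -1],
    [0, 0, 0.23, 0, -1],
    [0, 0, 0.23, 0, -1],
  ],
)

```text
clock: 27.3
eef_pos: [0.6541, -0.1455, 0.2042]
tool_rot: [1.0, 0.0, -0.0, -0.0]
ft_force: [-0.0, 0.3, -0.3]
grip_width: 0.0575
```

Emit:
carry_out(
  moves=[
    [0, 0, 0.02, 0, -1],
    [0, 0, 0.04, 0, -1],
    [0, 0, 0.04, 0, -1],
  ],
)

```text
clock: 27.6
eef_pos: [0.6545, -0.1455, 0.2017]
tool_rot: [1.0, 0.0, 0.001, 0.0]
ft_force: [-0.4, -0.1, 4.4]
grip_width: 0.0574
```

```bash
python3 chk.py s13 .039 .173|head -4
```

```text
[ 0.65449385 -0.14557757  0.2017117 ] 0.05728026725998471 [-2.02551224 -0.12002886  5.20072977] [ 0.07657561  0.37152202 -0.01959335]
left 297.91 bottom 128.65
left 298.43 bottom 138.83
left 298.41 bottom 138.76
```

View pics/e.png

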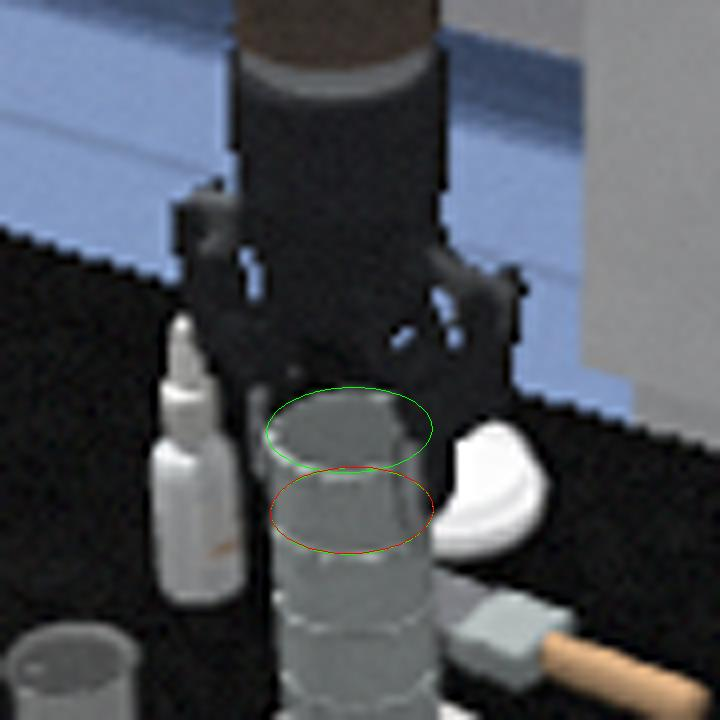

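Emit:
carry_out(
  moves=[
    [0, 0, -0.01, 0, 1],
    [0, 0, -0.01, 0, 1],
    [0, 0, -0.01, 0, 1],
    [0, 0, -0.01, 0, 1],
    [0, 0, -0.01, 0, 1],
    [0, 0, -0.01, 0, 1],
    [0, 0, -0.01, 0, 1],
    [0, 0, -0.3, 0, 1],
    [0, 0, -0.6, 0, 1],
    [0, 0, -1, 0, 1],
    [0, 0, -1, 0, 1],
  ],
)

```text
clock: 28.75
eef_pos: [0.6562, -0.1459, 0.3076]
tool_rot: [1.0, 0.0, 0.006, 0.001]
ft_force: [1.3, 0.1, 0.6]
grip_width: 0.0853
```

Emit:
carry_out(
  moves=[
    [-0.3, -0.4, 0, 0, 1],
    [-0.58, -0.8, 0, 0, 1],
    [-0.58, -1, 0, 0, 1],
  ],
)

```text
clock: 29.05
eef_pos: [0.5917, -0.0431, 0.2993]
tool_rot: [1.0, 0.001, -0.003, -0.001]
ft_force: [0.6, -1.4, 0.3]
grip_width: 0.0854
```

Emit:
carry_out(
  moves=[
    [-0.3, -0.4, 0.2, 0, 1],
    [-0.58, -0.8, 0.5, 0, 1],
    [-0.58, -1, 0.7, 0, 1],
  ],
)

```text
clock: 29.35
eef_pos: [0.5355, 0.056, 0.23]
tool_rot: [1.0, 0.001, -0.0, -0.0]
ft_force: [1.9, -0.1, 0.4]
grip_width: 0.0852
```

Emit:
carry_out(
  moves=[
    [-0.3, -0.4, 0.3, 0, 1],
    [-0.57, -0.8, 0.6, 0, 1],
    [-0.57, -1, 1, 0, 1],
    [-0.57, -1, 1, 0, 1],
    [-0.57, -1, 1, 0, 1],
  ],
)

```text
clock: 29.85
eef_pos: [0.4797, 0.1547, 0.1291]
tool_rot: [1.0, 0.001, -0.002, 0.001]
ft_force: [0.4, -0.5, 0.4]
grip_width: 0.0852
```

Run:
```python
from m import *
t=snap('top','t14');s=snap('scene','s14')
o=bot.get_obs();print(o['eef_pos'],o['grip_width'],o['ft_force'])
crop(t,335,95,425,175,5,'d1');crop(s,260,80,360,170,5,'d2');crop(t,230,170,320,250,5,'d3');crop(s,250,190,350,280,5,'d4')
L=[cv2.resize(cv2.imread(f'pics/d{i}.png'),(400,300)) for i in (1,2,3,4)]
cv2.imwrite('pics/d.png',np.vstack([np.hstack(L[:2]),np.hstack(L[2:])]))
```

```text
[0.48228754 0.15415108 0.13148086] 0.08559191358368942 [-0.2049751  -0.36732704  0.86344107]
```

View pics/d.png

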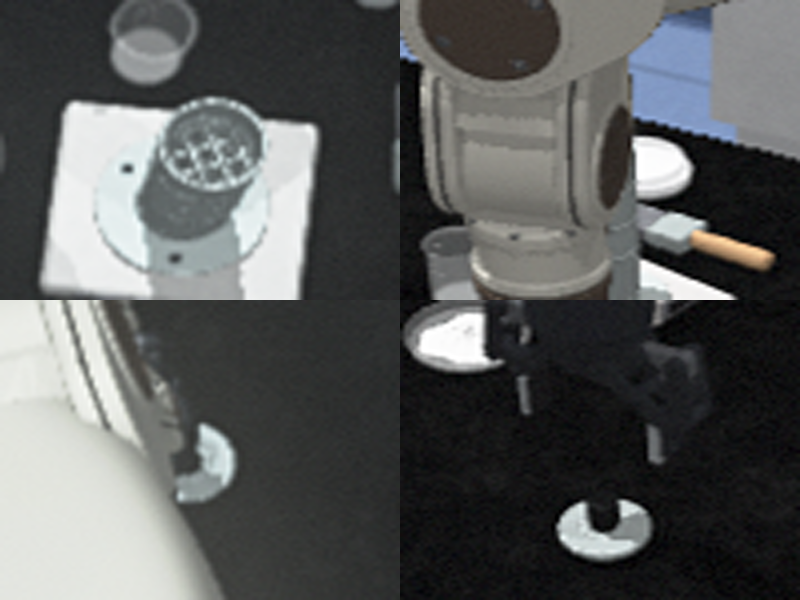

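Emit:
carry_out(
  moves=[
    [0, 0, 0.3, 0, 1],
    [0, 0, 0.5, 0, 1],
    [0, 0, 0.7, 0, 1],
    [0, 0, 0.83, 0, 1],
    [0, 0, 0.83, 0, 1],
    [0, 0, 0.83, 0, -1],
    [0, 0, 0.83, 0, -1],
    [0, 0, 0.83, 0, -1],
    [0, 0, 0.83, 0, -1],
    [0, 0, 0.83, 0, -1],
    [0, 0, 0.83, 0, -1],
    [0, 0, 0.83, 0, -1],
    [0, 0, 0.83, 0, -1],
    [0, 0, 0.83, 0, -1],
    [0, 0, 0.83, 0, -1],
    [0, 0, 0.83, 0, -1],
    [0, 0, 0.83, 0, -1],
  ],
)

```text
clock: 31.65
eef_pos: [0.4817, 0.1547, 0.0482]
tool_rot: [1.0, 0.0, 0.001, -0.0]
ft_force: [-0.9, -0.9, 6.6]
grip_width: 0.0197
```

Emit:
carry_out(
  moves=[
    [0, 0, -0.3, 0, -1],
    [0, 0, -0.7, 0, -1],
    [0, 0, -1, 0, -1],
    [0, 0, -1, 0, -1],
  ],
)

```text
clock: 32.05
eef_pos: [0.4839, 0.1555, 0.1517]
tool_rot: [1.0, 0.0, 0.004, -0.001]
ft_force: [1.2, -0.5, -0.2]
grip_width: 0.0196
```

Run:
```python
from m import *
t=snap('top','t15');s=snap('scene','s15')
o=bot.get_obs();print(o['eef_pos'],o['grip_width'],o['ft_force'])
crop(s,240,180,330,270,8,'d2')
```

```text
[0.48118412 0.15462968 0.14770152] 0.01954722246313364 [-0.56490602  0.66227198 -1.21173663]
```

View pics/d2.png

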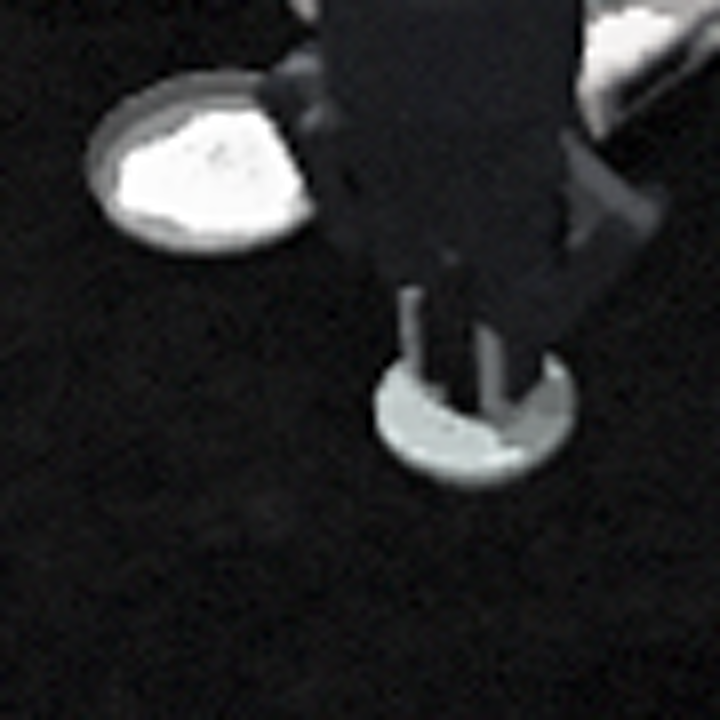

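Emit:
carry_out(
  moves=[
    [0.1, 0.2, -0.4, 0, -1],
    [0.3, 0.6, -0.8, 0, -1],
    [0.58, 1, -1, 0, -1],
  ],
)

```text
clock: 32.45
eef_pos: [0.5323, 0.0636, 0.2426]
tool_rot: [1.0, 0.002, -0.001, -0.0]
ft_force: [1.2, 0.5, -1.1]
grip_width: 0.0198
```

Emit:
carry_out(
  moves=[
    [0.1, 0.2, -0.4, 0, -1],
    [0.3, 0.6, -0.55, 0, -1],
    [0.58, 1, -0.55, 0, -1],
  ],
)

```text
clock: 32.75
eef_pos: [0.5917, -0.0373, 0.2989]
tool_rot: [1.0, 0.001, 0.001, -0.0]
ft_force: [0.5, 0.4, -1.0]
grip_width: 0.0196
```

Emit:
carry_out(
  moves=[
    [0.1, 0.2, 0, 0, -1],
    [0.3, 0.6, 0, 0, -1],
    [0.57, 1, 0, 0, -1],
    [0.57, 1, 0.3, 0, -1],
    [0.57, 1, 0.3, 0, -1],
    [0.57, 1, 0.3, 0, -1],
  ],
)

```text
clock: 33.35
eef_pos: [0.6464, -0.1357, 0.2642]
tool_rot: [1.0, 0.0, -0.003, -0.001]
ft_force: [0.1, 1.5, -0.1]
grip_width: 0.0198
```

```bash
python3 - <<'E'
from m import *
s=cv2.imread('pics/s15.png'); e=np.array([0.48118412,0.15462968,0.14770152-.0482+.016])
A=np.linspace(0,6.28,60); u,v=proj('scene',np.stack([e[0]+.03*np.cos(A),e[1]+.03*np.sin(A),0*A+e[2]],1))
print(u.min(),u.max(),v.max()); g=cv2.cvtColor(s,cv2.COLOR_BGR2GRAY)
print(g[231,283:292],g[229:233,308:316], g[236:246,298])
E
sed -i 's/u0,v0=265,70/u0,v0=265,60/' chk.py; python3 chk.py s16 .0482 .207 .016
```

```text
286.89471534844444 311.5725476070501 238.32301168730197
[ 14  16   9  19 177 201 195 195 196] [[111 110 112  78  31  20  23  22]
 [108 108 113  82  31  16  19  22]
 [108 107 113  71  22  18  20  23]
 [129 133 133  82  16  14  12  11]] [201 206 197 135  81  36  16  25  21  23]
[ 0.64707485 -0.13542808  0.26623944] 0.019968648275546622 [ 0.03985235 -0.69052325  0.07358226] [0.03563047 0.03122602 0.01462368]
left 297.57 bottom 122.50
left 297.66 bottom 124.38
left 297.89 bottom 128.58
113 [15, 11, 20, 17, 7, 14, 20, 10, 12, 61, 85, 55]
115 [20, 15, 24, 22, 21, 19, 18, 13, 18, 72, 91, 51]
117 [27, 13, 16, 18, 22, 15, 32, 178, 206, 180, 168, 157]
119 [53, 9, 15, 21, 18, 10, 137, 192, 197, 197, 197, 168]
121 [58, 12, 15, 14, 14, 7, 63, 156, 193, 201, 201, 202]
123 [55, 7, 15, 22, 14, 8, 128, 113, 104, 126, 150, 156]
125 [142, 94, 37, 20, 20, 10, 140, 124, 93, 92, 87, 87]
127 [142, 134, 75, 17, 16, 10, 54, 113, 153, 168, 112, 86]
129 [132, 130, 84, 29, 19, 9, 55, 108, 108, 104, 100, 92]
131 [126, 132, 94, 42, 12, 15, 57, 107, 119, 113, 106, 97]
133 [125, 131, 94, 37, 15, 10, 31, 102, 117, 112, 109, 104]
135 [125, 128, 105, 53, 14, 15, 56, 138, 131, 111, 106, 105]
137 [126, 119, 101, 57, 2, 7, 16, 128, 164, 146, 114, 102]
```

View pics/e.png

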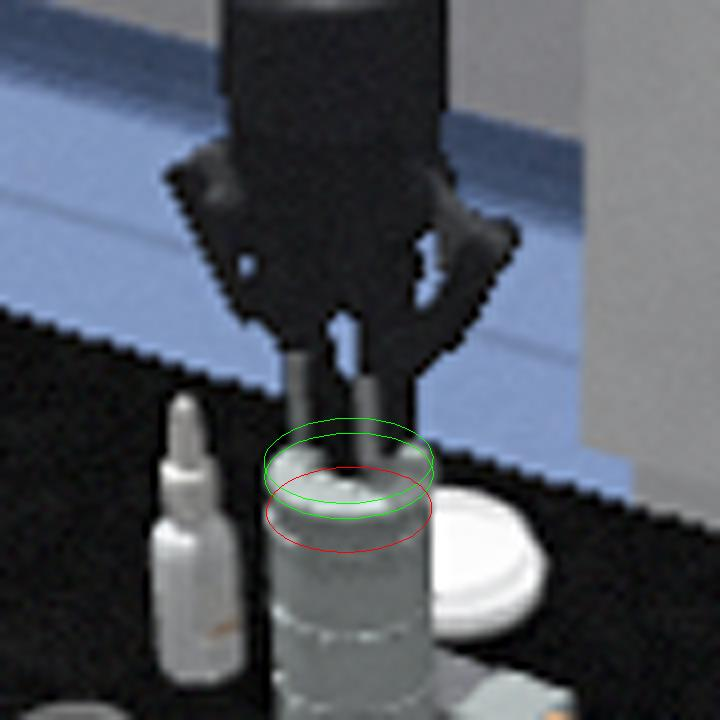

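Emit:
carry_out(
  moves=[
    [0.075, 0.1, 0, 0, -1],
    [0.075, 0.1, 0, 0, -1],
    [0.075, 0.1, 0, 0, -1],
    [0.075, 0.1, 0, 0, -1],
  ],
)

```text
clock: 33.8
eef_pos: [0.6553, -0.1454, 0.2682]
tool_rot: [1.0, 0.001, 0.001, 0.0]
ft_force: [-0.0, -0.7, -0.6]
grip_width: 0.02
```

```bash
python3 chk.py s17 .0482 .207 .016
```

```text
[ 0.65526477 -0.14552885  0.26794411] 0.019462187930099503 [-0.45718641  0.07783647 -1.15523244] [ 0.01517141 -0.03277618  0.02598068]
left 297.23 bottom 119.60
left 297.33 bottom 121.48
left 297.89 bottom 128.58
110 [15, 12, 11, 15, 19, 18, 15, 10, 36, 98, 66, 20]
112 [17, 13, 20, 17, 18, 9, 0, 80, 146, 151, 100, 37]
114 [9, 16, 21, 19, 17, 34, 160, 198, 200, 178, 157, 133]
116 [19, 15, 26, 26, 18, 69, 192, 205, 196, 196, 194, 185]
118 [42, 9, 18, 25, 21, 24, 107, 161, 195, 202, 200, 198]
120 [60, 18, 17, 12, 18, 18, 11, 33, 61, 109, 119, 136]
122 [55, 16, 9, 13, 12, 8, 44, 109, 108, 90, 88, 82]
124 [101, 43, 10, 11, 15, 2, 183, 136, 79, 88, 90, 94]
126 [147, 120, 58, 22, 22, 8, 73, 177, 144, 91, 88, 94]
128 [137, 138, 84, 20, 19, 10, 52, 102, 116, 131, 176, 182]
130 [129, 132, 91, 39, 10, 7, 54, 106, 118, 110, 102, 98]
132 [127, 133, 96, 39, 7, 15, 39, 107, 116, 113, 110, 103]
134 [125, 129, 95, 36, 15, 10, 45, 103, 118, 113, 109, 108]
```

View pics/e.png

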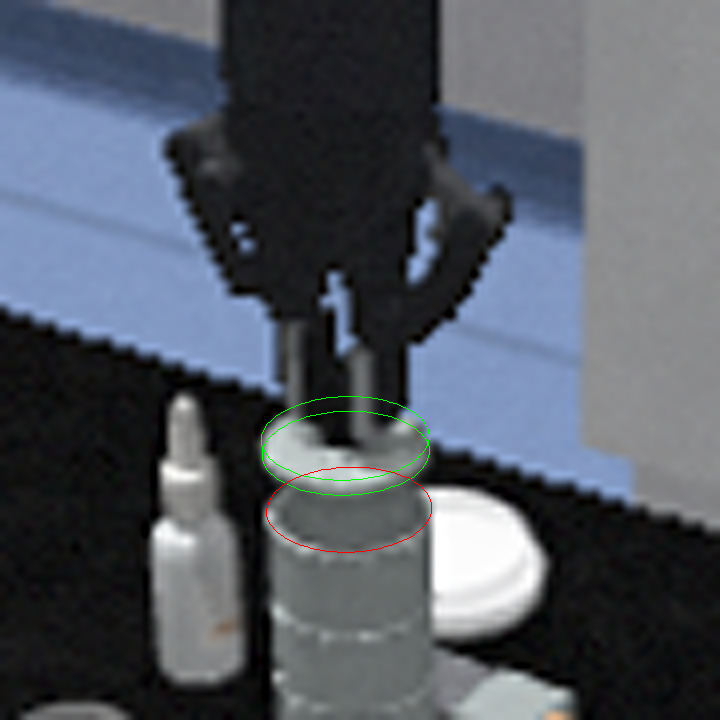

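Emit:
carry_out(
  moves=[
    [0, 0, 0.06, 0, -1],
    [0, 0, 0.11, 0, -1],
    [0, 0, 0.15, 0, -1],
    [0, 0, 0.18, 0, -1],
    [0, 0, 0.2, 0, -1],
    [0, 0, 0.2, 0, -1],
    [0, 0, 0.2, 0, -1],
  ],
)

```text
clock: 34.55
eef_pos: [0.6555, -0.1464, 0.2471]
tool_rot: [1.0, 0.0, 0.0, -0.0]
ft_force: [0.3, -0.2, -0.2]
grip_width: 0.0198
```

Emit:
carry_out(
  moves=[
    [0, 0, 0.02, 0, -1],
    [0, 0, 0.03, 0, -1],
    [0, 0, 0.03, 0, -1],
  ],
)

```text
clock: 34.85
eef_pos: [0.6557, -0.1463, 0.2452]
tool_rot: [1.0, 0.0, 0.001, 0.0]
ft_force: [-0.9, -0.0, 3.8]
grip_width: 0.0198
```

Emit:
carry_out(
  moves=[
    [0, 0, 0, 0, 1],
    [0, 0, 0, 0, 1],
    [0, 0, 0, 0, 1],
    [0, 0, 0, 0, 1],
    [0, 0, 0, 0, 1],
    [0, 0, 0, 0, 1],
    [0, 0, 0, 0, 1],
    [0, 0, -0.2, 0, 1],
    [0, 0, -0.5, 0, 1],
    [0, 0, -0.8, 0, 1],
    [0, 0, -0.8, 0, 1],
  ],
)

```text
clock: 35.95
eef_pos: [0.6569, -0.1467, 0.3297]
tool_rot: [1.0, 0.0, 0.005, 0.001]
ft_force: [0.7, -0.3, -0.3]
grip_width: 0.0853
```

Emit:
carry_out(
  moves=[
    [-0.4, 0, 0, 0, 1],
    [-0.8, 0, 0, 0, 1],
    [-1, 0, 0, 0, 1],
    [-1, 0, 0, 0, 1],
  ],
)

```text
clock: 36.35
eef_pos: [0.5529, -0.1463, 0.3246]
tool_rot: [1.0, -0.0, -0.0, -0.0]
ft_force: [-0.5, 0.0, 0.1]
grip_width: 0.0853
```

Emit:
carry_out(
  moves=[
    [-0.4, 0.5, 0, 0, 1],
    [-0.8, 1, 0, 0, 1],
    [-1, 1, 0, 0, 1],
    [-1, 1, 0, 0, 1],
  ],
)

```text
clock: 36.75
eef_pos: [0.4527, -0.249, 0.3242]
tool_rot: [1.0, -0.003, -0.001, 0.0]
ft_force: [0.6, -1.0, 0.0]
grip_width: 0.0853
```

Run:
```python
from m import *
t=snap('top','t18');s=snap('scene','s18')
o=bot.get_obs();print(o['eef_pos'],o['grip_width'],o['ft_force'])
k=6
def draw(n,im,x0,y0,name):
    b=cv2.resize(im[y0:y0+100,x0:x0+66],None,fx=k,fy=k,interpolation=cv2.INTER_CUBIC)
    b2=b.copy()
    for z in (.052,.105,.139,.173,.207,.213):
        A=np.linspace(0,6.28,90); u,v=proj(n,np.stack([.6545+.03*np.cos(A),-.1455+.03*np.sin(A),0*A+z],1))
        cv2.polylines(b2,[np.stack([(u-x0+.5)*k,(v-y0+.5)*k],1).astype(int)],True,(0,0,255),1)
    return np.hstack([b,b2])
cv2.imwrite('pics/f1.png',draw('scene',s,277,88,'f')); cv2.imwrite('pics/f2.png',draw('top',t,346,90,'f'))
```

```text
[ 0.45585474 -0.24724351  0.32414563] 0.08524244674595244 [ 0.36872096  0.48791128 -0.56352435]
```

View pics/f1.png

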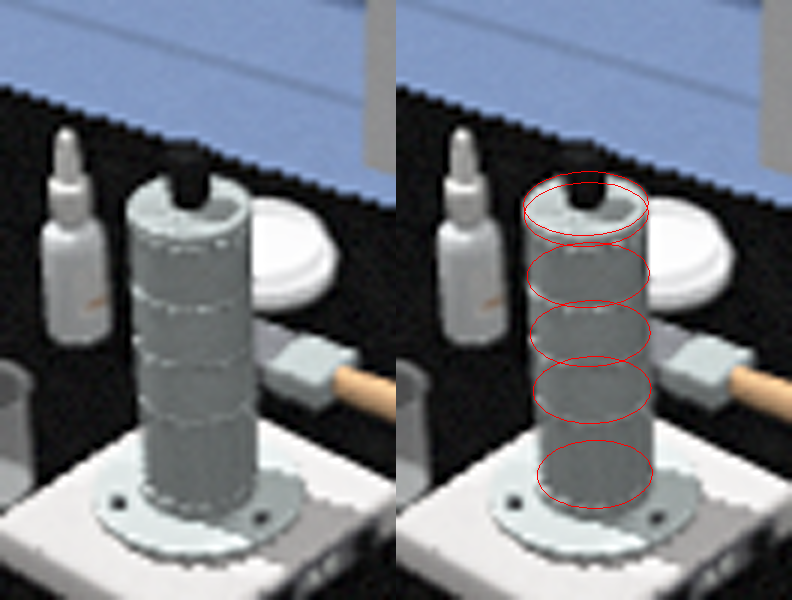

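View pics/f2.png

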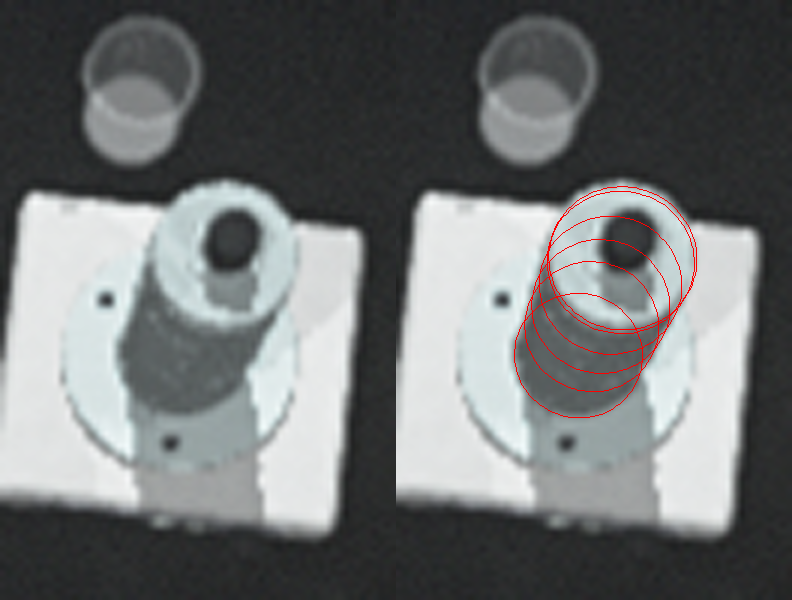

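View pics/s18.png

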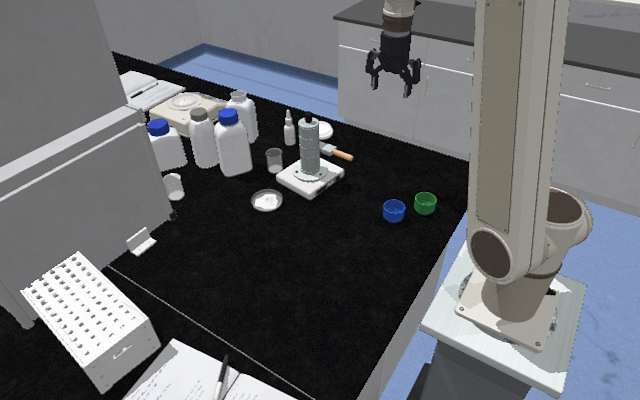

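The stack stands straight, and the seams and the lid match the drawn rings to about 1 px. The dish (266,200), beaker (275,160) and brush (332,150) have not moved, and the gripper is clear. I'm handing the job in.

```bash
python3 -c "
from workcell import order
print(order.job_done())"
```

```text
the job is handed in; nothing more can be done
None
```

I built the stack in order: pan in the collar, then the fine, medium and coarse sieves, and the lid last. The job was handed in at about 37 s, and the interface gave no verdict.

- **Seating:** each part stopped within 0.5 mm of the height expected for fully home, with about 4–12 N of contact force, before I released it.
- **Final pictures:** the stack looks straight. Its seams and the lid match the projected outlines to about 1–2 px (roughly 2–5 mm), so the height checks are the tighter evidence of seating. The dish, brush and beaker are where they were, and the gripper is open and clear.
- **Corrected on the way:** the fine sieve sat about 3–4 mm off in y in the grip and looked slightly tilted, so I shifted it before lowering. The arm stopped about 10 mm short in x and y above the stack with the lid, so I finished that move before lowering.
- **Checks that disagreed:** the two cameras differed by up to about 3 mm on some parts, and the finger opening read 1–2 mm under the true diameters. Neither affected the fits.

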